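# Put specimen boxes away in covered trays by feel

## Task

Two or three specimen boxes lie on the worktop; put each one away in the tray of its own colour. Every tray has just one empty pocket hidden under its flaps: feel for it by pressing the flaps gently, never pushing on a tray with more than 30 N, then set the box down through the flaps onto that pocket's floor and let go. The boxes are fragile, so grip them with no more than 30 N a finger, and leave the loose sherds around the work where they lie.

Things in the scene. Friction and masses are not known exactly. Their poses are not given: they have to be found in the camera images.
- tray_blue: blue tray, fixed, 178 x 128 x 54 mm, origin at the centre of its underside, z up, x along its row of three covered pockets (roughly away from the robot), y across. Pocket centres at x = -58, 0, +58 mm, y = 0. Openings 54 mm (x) by 120 mm (y), walls and floor 4 mm thick. Two black flaps over each pocket, hinged on its long sides, meet in the middle, flush with the top 54 mm above the worktop
- tray_yellow: yellow tray, same build and axes as the blue one. The flaps of all trays swing down under about 1 N and spring back. Under the flaps of two pockets a box 32 mm high lies hidden, so a closed fingertip pushed down in the middle of the flaps is stopped hard 8 to 22 mm below the top; in the one empty pocket it could go on to the floor, 50 mm below the top
- tray_red: red tray, same build and axes as the blue one. The three trays stand side by side with their pocket rows pointing away from the robot; their order changes. A box is stored with its 60 mm length along a pocket's 120 mm length (the tray's y): a gripper that holds it by its two ends has room for its fingers in the opening
- box_blue_mid (a point): centre, half-way up, of the blue specimen box (open-topped, a sherd bedded in foam inside; solid to the touch), 60 x 38 x 32 mm, about 0.12 kg, lying between the robot and the trays, or absent; x along its 60 mm length, y along its 38 mm width, z up. Grip it by its two ends, across its length; where a tray is in the way of the fingers, it can first be shifted by its sides
- box_yellow_mid (a point): centre, half-way up, of the yellow specimen box (open-topped, a sherd bedded in foam inside; solid to the touch), 60 x 38 x 32 mm, about 0.12 kg, lying between the robot and the trays, or absent; x along its 60 mm length, y along its 38 mm width, z up. Grip it by its two ends, across its length; where a tray is in the way of the fingers, it can first be shifted by its sides
- box_red_mid (a point): centre, half-way up, of the red specimen box (open-topped, a sherd bedded in foam inside; solid to the touch), 60 x 38 x 32 mm, about 0.12 kg, lying between the robot and the trays, or absent; x along its 60 mm length, y along its 38 mm width, z up. Grip it by its two ends, across its length; where a tray is in the way of the fingers, it can first be shifted by its sides
- lug: brown pierced pottery lug, 54 x 84 x 16 mm, lying beside the boxes; bystander; origin at the centre of its underside
- rim_sherd: grey-beige sherd, 98 x 54 x 16 mm, lying beside the boxes; bystander; origin at the centre of its underside
- black_sherd: black sherd, 98 x 105 x 14 mm, lying behind the trays; bystander; origin at the centre of its underside

How it is judged (in metres and radians):
At the end, for the whole second after the job is handed in: Each box that is present lies on the floor of a pocket of the tray of its own colour (its centre less than 28 mm above the worktop, inside the tray's outline), released and at rest (x of box_blue_mid in the frame of tray_blue between -0.087 and 0.087 m and y of box_blue_mid in the frame of tray_blue between -0.06 and 0.06 m and z of box_blue_mid in the frame of tray_blue below 0.028 m and linear speed of each of box_blue, box_yellow, box_red below 0.02 m/s and contact force between the fingers and box_blue below 0.1 N and x of box_yellow_mid in the frame of tray_yellow between -0.087 and 0.087 m and y of box_yellow_mid in the frame of tray_yellow between -0.06 and 0.06 m and z of box_yellow_mid in the frame of tray_yellow below 0.028 m and contact force between the fingers and box_yellow below 0.1 N and x of box_red_mid in the frame of tray_red between -0.087 and 0.087 m and y of box_red_mid in the frame of tray_red between -0.06 and 0.06 m and z of box_red_mid in the frame of tray_red below 0.028 m and contact force between the fingers and box_red below 0.1 N); the robot touches nothing.
It fails at once if the fingers push on a tray or its flaps with more than 30 N (contact force between the fingers and tray_blue above 30 N or contact force between the fingers and tray_yellow above 30 N or contact force between the fingers and tray_red above 30 N).
It fails at once if a box is gripped with more than 30 N a finger (the two fingers together over 64 N) (contact force between the fingers and box_blue above 64 N or contact force between the fingers and box_yellow above 64 N or contact force between the fingers and box_red above 64 N).
It fails at once if a loose sherd is moved by more than 30 mm (distance of any of lug, rim_sherd, black_sherd from where it was at the start of the episode above 0.03 m).
Of box_blue, box_yellow, box_red only 2 to 3 are there at a start; the rules pass over those that are not, and their reading is None.
At some moment in a run one of box_blue, box_yellow, box_red may be knocked a few centimetres aside while the robot is not near it.
Once in a run the grip may slacken for a moment while it holds something.
It also fails if it takes over 210 s, if anything falls off the work surface, if the arm or the gripper's body presses on something with over 40 N, if the wrist force passes 120 N, or if a joint passes its speed limit or range.

## Robot

A 7-joint arm with a two-finger parallel gripper is mounted at the origin on a cart in front of the work surface, level with it; the furniture and walls round the work are solid. World frame = base frame: x ahead of the robot, y to its left, z up, the work surface at z = 0. Lengths are in m, angles in degrees, forces in N, time in s.
With the tool pointing down it reaches from about 0.425 to 0.875 m from the base axis. Payload 9.9 kg.
Tool frame: the origin (TCP) lies where the fingers leave the gripper's body, on its centre line; the fingertips stand 73 mm ahead of it and the grasp point (between the pads) lies 54 mm ahead of it (r.pinch_z is the distance from the TCP to the grasp point, in m); x points along the fingers, y is the direction in which the jaws open and shut, and the axes are right-handed (so a half turn about x gives the same grasp; the last joint's range is limited). The gripper opens to 85 mm and grips with 20 to 120 N. Pads are 22 mm wide; open, the fingers measure 114 mm over their backs; the gripper's body (76 mm by 85 mm) begins 54 mm behind the grasp point. The pads swing forward as they close: fully open they stand 13 mm farther back than shut.
Start: joints at [-80.947, 32.985, 1.427, 82.34, -0.859, 64.687, -3.237], TCP at [0.162, 0.655, 0.304] pointing down, gripper open.
Joint ranges: [-157.87, 157.87], [-19.46, 123.44], [-87.15, 90], [11.01, 140.99], [-62.26, 242.26], [9.8, 113.94], [-161.44, 161.44]. Speed limits (degrees/s): [127.2, 127.2, 172.46, 172.46, 180, 180, 180].

## Interface

Orientations are given as [roll, pitch, yaw] about the fixed x, y, z axes, in that order (R = Rz(yaw) Ry(pitch) Rx(roll)).
In Python, from bench import r, optics, order gives the robot as it stands.
- The arm moves only by the tool step_arm, never from a script. Its argument "targets" is a list of rows, each an object of numbers: "jaw": the gripper command: -1 is fully open, 1 is shut, values between are in proportion; "dx", "dy", "dz": the shift along the tool's x, y, z in mm; "spin": the turn about the tool's x in rad. A call has 1 to 8 rows; each row shifts and turns the commanded pose from where the row before left it, along the tool's axes as they then stand; what a row does not reach is not made up. A row lasts 1/10 s, in which the tool goes at most 50 mm and 8.59 degrees, less where a joint would pass 70% of its speed; a pose out of reach is approached as far as the arm can. A call with a gripper value outside its range is refused whole. The fingers move at their own pace and stop on an object; "force" is the grip in N (left out, the last holds). Time passes only in rows, so rows that do not move let the fingers close. It gives the time, the measured TCP pose, the force and the opening at its end, in the units of the state.
- r.read_state(): the state, without advancing time (a new reading comes with each control period).
- optics.snapshot(name): name is "scene" or "top"; returns a dict with "img" (400x640x3 uint8, blue, green, red), "K" (3x3 intrinsics, pixels), "R" (3x3) and "t" (3): a world point X has camera coordinates R X + t. Camera axes: x right, y down, z forward; pixel columns grow to the right and rows downward; lengths in m; the calibration is good to about 2 mm. A picture is of the moment at which its call begins. There is no depth.
- order.finish_job(): hands the job in, once; it reports no verdict.
The state is a dict: "time": time; "q": joint angles; "joint_velocities": joint speeds; "joint_efforts": joint torques, N m; "tool_pos": TCP position; "eef_rot": TCP orientation; "ft_force": force on the tool from outside, world axes, zero at the start; "moment": the same for the moment, N m; "opening": finger opening in m.
Only numpy, scipy, OpenCV 4.12 (cv2) and the standard library are available. Lean on these libraries where they do the work, as an engineer would, in place of code of your own. Each camera call takes 0.05 s, during which the arm holds its last target. There are 200 camera calls.

## Working session

There is one attempt and no reset: what is moved stays moved. The work goes in short steps, Python scripts to look and compute and a tool call to move; the robot and the scene stay as the last step left them, time stands still between calls to the robot, and variables do not carry over. Pictures are saved under pics/ and viewed, on a budget of 14 in all, crops included, one or two more only if the job needs it, and the job is handed in when it is done.

Besides the shell and the picture viewer there is one more tool, called after "Emit:" as a command line: name --argument value ..., lists and objects as JSON in quotes. step_arm: Moves the arm, as the interface text tells. Its arguments: {"type":"object","properties":{"targets":{"type":"array"},"force":{"type":"number"}},"required":["targets"]}

```bash
mkdir -p pics; ls
cat > h.py <<'E'
import sys; sys.path.insert(0,'.')
import numpy as np, cv2
from bench import r, optics, order
def ray(s,u,v,z):
    K,R,t=map(np.array,(s['K'],s['R'],s['t'])); t=t.ravel()
    d=R.T@np.linalg.inv(K)@np.array([u,v,1.]); c=-R.T@t
    return c+d*(z-c[2])/d[2]
def proj(s,X):
    p=np.array(s['K'])@(np.array(s['R'])@np.array(X)+np.array(s['t']).ravel()); return p[:2]/p[2]
E
python3 - <<'E'
from h import *
for n in('scene','top'):
    s=optics.snapshot(n); cv2.imwrite(f'pics/{n}0.png',s['img'])
    R=np.array(s['R']);print(n,-R.T@np.array(s['t']).ravel(),R[2],np.array(s['K'])[0,0])
print(r.read_state())
E
```

```text
pics
scene [-0.01872964 -0.85377132  0.66474885] [ 0.48501133  0.7192938  -0.49737355] 407.2868206818103
top [0.33649355 0.03027881 1.32477118] [ 0.1896656   0.00200851 -0.98184669] 409.397868379259
{'time': 0.1, 'q': array([-80.94752093,  33.02821274,   1.42387245,  82.38244051,
        -0.85877444,  64.68772728,  -3.23568332]), 'joint_velocities': array([ 1.64482204e-02, -1.51495455e-01,  6.21320741e-02, -1.39920571e-01,
       -1.30857833e-04,  7.48659637e-02, -2.64519994e-02]), 'joint_efforts': array([ 7.63338699e-03, -7.67305040e+01,  2.25787036e+00, -2.86600506e+01,
        1.57194858e-02,  8.52668833e-03,  2.25706557e-06]), 'tool_pos': array([0.16154533, 0.65506357, 0.30311952]), 'eef_rot': array([ -86.58627177,   89.91220002, -100.43666733]), 'ft_force': array([-0.56203515,  0.32073103,  0.71694654]), 'moment': array([ 0.0062597 , -0.03306   , -0.06875478]), 'opening': 0.08538149817702201}
```

View pics/top0.png

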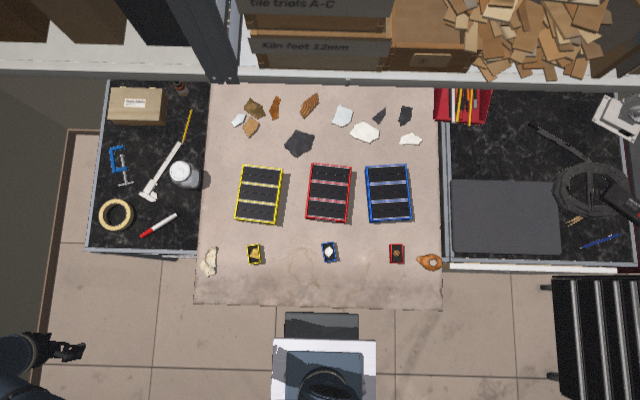

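View pics/scene0.png

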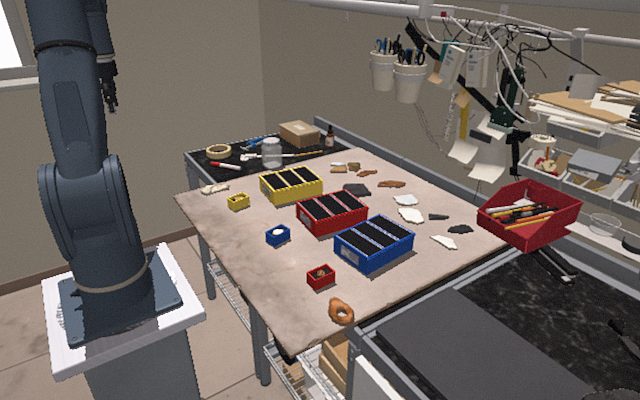

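The top view shows the yellow tray at (258,194), red at (330,192) and blue at (388,193). The boxes are yellow at (254,253), blue at (329,252) and red at (396,253). The lug is at (429,262) and the rim sherd at (208,262). The arm is clear of the work.

```bash
cat >> h.py <<'E'
def mask(img,c):
    h=cv2.cvtColor(img,cv2.COLOR_BGR2HSV); H,S,V=cv2.split(h)
    m={'yellow':(abs(H.astype(int)-28)<7)&(S>150),'red':((H<7)|(H>172))&(S>150),'blue':(abs(H.astype(int)-110)<14)&(S>120)}[c]
    return (m&(V>60)).astype(np.uint8)*255
def blobs(s,c,box):
    x0,y0,x1,y1=box; m=mask(s['img'],c); k=np.zeros_like(m); k[y0:y1,x0:x1]=m[y0:y1,x0:x1]
    k=cv2.morphologyEx(k,cv2.MORPH_CLOSE,np.ones((5,5)))
    cs=[q for q in cv2.findContours(k,cv2.RETR_EXTERNAL,cv2.CHAIN_APPROX_NONE)[0] if cv2.contourArea(q)>60]
    return sorted(cs,key=cv2.contourArea)[::-1]
def rect(s,cont,z):
    # contour cast on plane z -> centre, size, angle
    P=np.array([ray(s,u,v,z)[:2] for u,v in cont[:,0]],np.float32)*1000
    (c,sz,a)=cv2.minAreaRect(P); return np.round(c,1),np.round(sz,1),round(a,1)
def boxes():
    s=optics.snapshot('top')
    for c in('yellow','red','blue'):
        for q in blobs(s,c,(195,130,443,300)):
            big=cv2.contourArea(q)>800
            print(c,'tray' if big else 'box',rect(s,q,.054 if big else .032),rect(s,q,0.0)[0], np.round(q[:,0].mean(0)))
    return s
E
python3 - <<'E'
from h import *
s=boxes()
a=s['img'][140:290,190:450]; cv2.imwrite('pics/crop0.png',cv2.resize(a,None,fx=3,fy=3,interpolation=cv2.INTER_CUBIC))
E
```

```text
yellow box (array([594. , 222.9]), array([135.6, 183.3]), 84.7) [600.3 227.7] [257. 201.]
red box (array([ 418.1, -217.9]), array([56.1, 41.1]), 1.6) [ 420.1 -224. ] [396. 253.]
red box (array([599.6, -63.3]), array([ 30.8, 186.2]), 77.0) [606.1 -65.6] [346. 197.]
blue box (array([ 612.2, -193. ]), array([183.1, 137.3]), 5.4) [ 619.  -198.6] [388. 198.]
```

View pics/crop0.png

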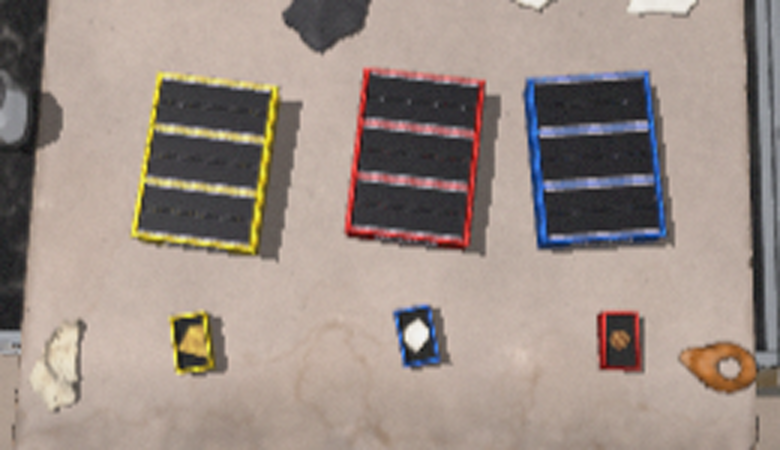

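```bash
python3 - <<'E'
s=open('h.py').read()
s=s.replace("(S>150),'red'","(S>90),'red'").replace("(H>172))&(S>150)","(H>165))&(S>80)").replace("(S>120)}","(S>80)}").replace("np.ones((5,5))","np.ones((7,7))")
s=s.replace("rect(s,q,.054 if big else .032),rect(s,q,0.0)[0]","rect(s,q,.027 if big else .016)")
s+='''
from scipy.spatial.transform import Rotation as Ro
def plan(x,y,z,yaw=None,down=True):
    # tip target (mm, tip=73 mm ahead), yaw = world angle of the jaw axis (deg)
    st=r.read_state(); R=Ro.from_euler('xyz',st['eef_rot'],degrees=True).as_matrix()
    tip=st['tool_pos']*1000+73*R[:,0]
    a=np.degrees(np.arctan2(R[1,1],R[0,1])); 
    sp=0 if yaw is None else (yaw-a+90)%180-90
    d=R.T@(np.array([x,y,z])-tip)
    print('t',round(st['time'],1),'tip',np.round(tip,1),'jaw',round(a,1),'F',np.round(st['ft_force'],1),'open',round(st['opening']*1000,1),'q7',round(st['q'][6]),'axis',np.round(R[:,0],3),'zt',np.round(R[:,2],2))
    print('  d_tool',np.round(d,1),'spin rad',round(-np.radians(sp),3))
'''
open('h.py','w').write(s)
E
python3 - <<'E'
from h import *
boxes(); plan(597,225,150,84)
E
```

```text
yellow tray (array([596.1, 223.8]), array([138.5, 188.1]), 84.6) [258. 194.]
yellow box (array([404.3, 229.8]), array([63. , 42.5]), 10.2) [254. 254.]
red tray (array([608.3,  -1.2]), array([135.2, 189.8]), 85.2) [328. 192.]
red box (array([ 419.1, -221.2]), array([63.1, 44.9]), 1.6) [396. 253.]
blue tray (array([ 612.6, -194.1]), array([186.4, 138.2]), 5.4) [388. 193.]
blue box (array([417.1,  -7.5]), array([60.6, 38.5]), 12.6) [329. 252.]
t 0.2 tip [161.6 655.1 230.4] jaw 76.1 F [0.4 0.3 0.4] open 85.3 q7 -3 axis [-0.    -0.001 -1.   ] zt [ 0.97 -0.24  0.  ]
  d_tool [  80.7 -313.3  525.7] spin rad -0.137
```

Emit:
step_arm --targets '[{"jaw": 1,"dx": 0,"dy": -24,"dz": 40},{"jaw": 1,"dx": 0,"dy": -24,"dz": 40},{"jaw": 1,"dx": 0,"dy": -24,"dz": 40},{"jaw": 1,"dx": 0,"dy": -24,"dz": 40},{"jaw": 1,"dx": 0,"dy": -24,"dz": 40},{"jaw": 1,"dx": 0,"dy": -24,"dz": 40},{"jaw": 1,"dx": 0,"dy": -24,"dz": 40},{"jaw": 1,"dx": 0,"dy": -24,"dz": 40}]' --force 20

```text
$.targets[0]: bad value
```

```bash
python3 -c "
from h import *
plan(597,225,100,84.6)"
```

```text
t 0.2 tip [161.6 655.1 230.4] jaw 76.1 F [0.4 0.3 0.4] open 85.3 q7 -3 axis [-0.    -0.001 -1.   ] zt [ 0.97 -0.24  0.  ]
  d_tool [ 130.7 -313.2  525.7] spin rad -0.148
```

Emit:
step_arm --targets '[{"jaw": 1,"dx": 0,"dy": -24,"dz": 40,"spin": -0.018},{"jaw": 1,"dx": 0,"dy": -24,"dz": 40,"spin": -0.018},{"jaw": 1,"dx": 0,"dy": -24,"dz": 40,"spin": -0.018},{"jaw": 1,"dx": 0,"dy": -24,"dz": 40,"spin": -0.018},{"jaw": 1,"dx": 0,"dy": -24,"dz": 40,"spin": -0.018},{"jaw": 1,"dx": 0,"dy": -24,"dz": 40,"spin": -0.018},{"jaw": 1,"dx": 0,"dy": -24,"dz": 40,"spin": -0.018},{"jaw": 1,"dx": 0,"dy": -24,"dz": 40,"spin": -0.018}]' --force 20

```text
time: 1.0
tool_pos: [0.4433, 0.4083, 0.3039]
eef_rot: [-177.7, 90.0, 176.7]
ft_force: [0.7, 0.8, -0.2]
opening: -0.0003
```

```bash
python3 -c "
from h import *
plan(597,225,100,84.6)"
```

```text
t 1.0 tip [443.3 408.3 230.9] jaw 84.4 F [ 0.7  0.8 -0.2] open -0.3 q7 38 axis [-0.  0. -1.] zt [ 1.  -0.1 -0. ]
  d_tool [ 130.9 -167.5  170.7] spin rad -0.003
```

Emit:
step_arm --targets '[{"jaw": 1,"dx": 21.8,"dy": -28,"dz": 28.5,"spin": 0},{"jaw": 1,"dx": 21.8,"dy": -28,"dz": 28.5,"spin": 0},{"jaw": 1,"dx": 21.8,"dy": -28,"dz": 28.5,"spin": 0},{"jaw": 1,"dx": 21.8,"dy": -28,"dz": 28.5,"spin": 0},{"jaw": 1,"dx": 21.8,"dy": -28,"dz": 28.5,"spin": 0},{"jaw": 1,"dx": 21.8,"dy": -28,"dz": 28.5,"spin": 0},{"jaw": 1,"dx": 20,"dy": 0,"dz": 0,"spin": 0},{"jaw": 1,"dx": 15,"dy": 0,"dz": 0,"spin": 0}]'

```text
time: 1.8
tool_pos: [0.5965, 0.2237, 0.1364]
eef_rot: [-127.3, 89.9, -133.1]
ft_force: [0.2, 0.8, 0.1]
opening: -0.0
```

```bash
python3 -c "
from h import *
plan(597,225,47,84.6)
s=optics.snapshot('top');a=s['img'][140:290,190:450]; cv2.imwrite('pics/c1.png',cv2.resize(a,None,fx=3,fy=3,interpolation=cv2.INTER_CUBIC))"
```

```text
t 1.8 tip [596.4 223.6  63.4] jaw 84.2 F [0.2 0.8 0.1] open -0.0 q7 60 axis [-0.001 -0.001 -1.   ] zt [ 0.99 -0.1  -0.  ]
  d_tool [16.4  1.5  0.5] spin rad -0.007
```

View pics/c1.png

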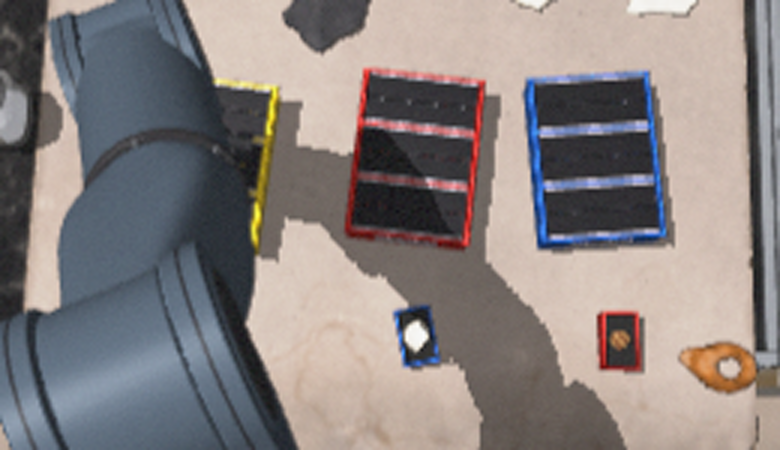

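The arm hides the yellow tray, and the red and blue trays are unmoved. Next I probe the middle yellow pocket in small steps.

Emit:
step_arm --targets '[{"jaw": 1,"dx": 8,"dy": 1,"dz": 0,"spin": 0},{"jaw": 1,"dx": 6,"dy": 0,"dz": 0,"spin": 0},{"jaw": 1,"dx": 2,"dy": 0,"dz": 0,"spin": 0},{"jaw": 1,"dx": 1,"dy": 0,"dz": 0,"spin": 0},{"jaw": 1,"dx": 1,"dy": 0,"dz": 0,"spin": 0},{"jaw": 1,"dx": 1,"dy": 0,"dz": 0,"spin": 0},{"jaw": 1,"dx": 0,"dy": 0,"dz": 0,"spin": 0}]'

```text
time: 2.55
tool_pos: [0.5961, 0.2269, 0.1193]
eef_rot: [21.9, 90.0, 16.3]
ft_force: [0.6, 0.3, 0.2]
opening: -0.0
```

Emit:
step_arm --targets '[{"jaw": 1,"dx": 1,"dy": 0,"dz": 0,"spin": 0},{"jaw": 1,"dx": 1,"dy": 0,"dz": 0,"spin": 0},{"jaw": 1,"dx": 1,"dy": 0,"dz": 0,"spin": 0},{"jaw": 1,"dx": 1,"dy": 0,"dz": 0,"spin": 0},{"jaw": 1,"dx": 0,"dy": 0,"dz": 0,"spin": 0}]'

```text
time: 3.05
tool_pos: [0.5959, 0.2268, 0.1149]
eef_rot: [-147.6, 90.0, -153.2]
ft_force: [0.1, 0.1, 0.2]
opening: -0.0003
```

Emit:
step_arm --targets '[{"jaw": 1,"dx": 1,"dy": 0,"dz": 0,"spin": 0},{"jaw": 1,"dx": 1,"dy": 0,"dz": 0,"spin": 0},{"jaw": 1,"dx": 1,"dy": 0,"dz": 0,"spin": 0},{"jaw": 1,"dx": 1,"dy": 0,"dz": 0,"spin": 0},{"jaw": 1,"dx": 0,"dy": 0,"dz": 0,"spin": 0}]'

```text
time: 3.55
tool_pos: [0.5963, 0.2268, 0.1133]
eef_rot: [28.0, 89.9, 22.4]
ft_force: [-5.8, -1.9, 22.7]
opening: -0.0001
```

Emit:
step_arm --targets '[{"jaw": 1,"dx": -5,"dy": 0,"dz": 0,"spin": 0},{"jaw": 1,"dx": -10,"dy": 0,"dz": 0,"spin": 0},{"jaw": 1,"dx": -15,"dy": 0,"dz": 0,"spin": 0},{"jaw": 1,"dx": 0,"dy": 0,"dz": -29,"spin": 0},{"jaw": 1,"dx": 0,"dy": 0,"dz": -29,"spin": 0},{"jaw": 1,"dx": 0,"dy": 0,"dz": 0,"spin": 0}]'

```text
time: 4.15
tool_pos: [0.5349, 0.2334, 0.1419]
eef_rot: [-177.8, 89.8, 176.8]
ft_force: [0.4, 0.5, -1.0]
opening: 0.0001
```

```bash
python3 -c "
from h import *
plan(597-57.7,225+5.4,47,84.6)"
```

```text
t 4.2 tip [534.7 233.4  68.9] jaw 84.5 F [ 0.4  0.5 -1. ] open 0.1 q7 57 axis [-0.003  0.    -1.   ] zt [ 1.  -0.1 -0. ]
  d_tool [21.9 -2.6  5. ] spin rad -0.001
```

Emit:
step_arm --targets '[{"jaw": 1,"dx": 8,"dy": -2,"dz": 5,"spin": 0},{"jaw": 1,"dx": 8,"dy": 0,"dz": 0,"spin": 0},{"jaw": 1,"dx": 4,"dy": 0,"dz": 0,"spin": 0},{"jaw": 1,"dx": 2,"dy": 0,"dz": 0,"spin": 0},{"jaw": 1,"dx": 1,"dy": 0,"dz": 0,"spin": 0},{"jaw": 1,"dx": 1,"dy": 0,"dz": 0,"spin": 0},{"jaw": 1,"dx": 0,"dy": 0,"dz": 0,"spin": 0}]'

```text
time: 4.85
tool_pos: [0.543, 0.23, 0.117]
eef_rot: [-146.9, 90.0, -152.5]
ft_force: [0.7, -0.9, 0.0]
opening: 0.0004
```

Emit:
step_arm --targets '[{"jaw": 1,"dx": 1,"dy": 0,"dz": -3,"spin": 0},{"jaw": 1,"dx": 1,"dy": 0,"dz": 0,"spin": 0},{"jaw": 1,"dx": 0.7,"dy": 0,"dz": 0,"spin": 0},{"jaw": 1,"dx": 0,"dy": 0,"dz": 0,"spin": 0}]'

```text
time: 5.25
tool_pos: [0.54, 0.2304, 0.1143]
eef_rot: [176.2, 90.0, 170.6]
ft_force: [-0.8, 0.5, 1.4]
opening: -0.0001
```

Emit:
step_arm --targets '[{"jaw": 1,"dx": 0,"dy": 0,"dz": 0,"spin": 0}]'

```text
time: 5.35
tool_pos: [0.5401, 0.2303, 0.1144]
eef_rot: [-160.6, 90.0, -166.2]
ft_force: [0.4, 0.0, 0.5]
opening: -0.0002
```

Emit:
step_arm --targets '[{"jaw": 1,"dx": 1,"dy": 0,"dz": 0,"spin": 0},{"jaw": 1,"dx": 1,"dy": 0,"dz": 0,"spin": 0},{"jaw": 1,"dx": 0.5,"dy": 0,"dz": 0,"spin": 0},{"jaw": 1,"dx": 0,"dy": 0,"dz": 0,"spin": 0}]'

```text
time: 5.75
tool_pos: [0.54, 0.2303, 0.1118]
eef_rot: [-146.2, 90.0, -151.9]
ft_force: [0.9, 0.5, 0.6]
opening: -0.0002
```

Tip at 38.8 mm with no contact, so I go on.

Emit:
step_arm --targets '[{"jaw": 1,"dx": 1,"dy": 0,"dz": 0,"spin": 0},{"jaw": 1,"dx": 1,"dy": 0,"dz": 0,"spin": 0},{"jaw": 1,"dx": 0.5,"dy": 0,"dz": 0,"spin": 0},{"jaw": 1,"dx": 0,"dy": 0,"dz": 0,"spin": 0}]'

```text
time: 6.15
tool_pos: [0.54, 0.2303, 0.1093]
eef_rot: [-143.5, 90.0, -149.1]
ft_force: [-0.1, -0.6, 0.3]
opening: 0.0001
```

Emit:
step_arm --targets '[{"jaw": 1,"dx": 1,"dy": 0,"dz": 0,"spin": 0},{"jaw": 1,"dx": 1,"dy": 0,"dz": 0,"spin": 0},{"jaw": 1,"dx": 0.5,"dy": 0,"dz": 0,"spin": 0},{"jaw": 1,"dx": 0,"dy": 0,"dz": 0,"spin": 0}]'

```text
time: 6.55
tool_pos: [0.54, 0.2303, 0.1068]
eef_rot: [-145.2, 90.0, -150.8]
ft_force: [0.4, 0.7, 0.7]
opening: -0.0002
```

Emit:
step_arm --targets '[{"jaw": 1,"dx": 1,"dy": 0,"dz": 0,"spin": 0},{"jaw": 1,"dx": 1,"dy": 0,"dz": 0,"spin": 0},{"jaw": 1,"dx": 0.5,"dy": 0,"dz": 0,"spin": 0},{"jaw": 1,"dx": 0,"dy": 0,"dz": 0,"spin": 0}]'

```text
time: 6.95
tool_pos: [0.54, 0.2303, 0.1043]
eef_rot: [-147.2, 90.0, -152.8]
ft_force: [-0.8, 0.1, 0.0]
opening: -0.0001
```

```bash
python3 -c "
from h import *
plan(597-57.7,225+5.4,47,84.6)"
```

```text
t 7.0 tip [540.  230.3  31.3] jaw 84.4 F [-0.8  0.1  0. ] open -0.1 q7 58 axis [-0. -0. -1.] zt [ 1.  -0.1 -0. ]
  d_tool [-15.7   0.   -0.7] spin rad -0.004
```

Emit:
step_arm --targets '[{"jaw": 1,"dx": 1,"dy": 0,"dz": 0,"spin": 0},{"jaw": 1,"dx": 1,"dy": 0,"dz": 0,"spin": 0},{"jaw": 1,"dx": 0.5,"dy": 0,"dz": 0,"spin": 0},{"jaw": 1,"dx": 0,"dy": 0,"dz": 0,"spin": 0}]'

```text
time: 7.35
tool_pos: [0.54, 0.2303, 0.1018]
eef_rot: [-142.4, 90.0, -148.0]
ft_force: [0.0, 0.4, 0.7]
opening: 0.0002
```

Emit:
step_arm --targets '[{"jaw": 1,"dx": -30,"dy": 0,"dz": 0,"spin": 0},{"jaw": 1,"dx": -40,"dy": 0,"dz": 0,"spin": 0},{"jaw": 1,"dx": -20,"dy": 0,"dz": -20,"spin": 0},{"jaw": -1,"dx": 0,"dy": 0,"dz": -40,"spin": 0},{"jaw": -1,"dx": 0,"dy": 0,"dz": -40,"spin": 0},{"jaw": -1,"dx": 0,"dy": 0,"dz": -18,"spin": 0.14},{"jaw": -1,"dx": 0,"dy": 0,"dz": 0,"spin": 0.14},{"jaw": -1,"dx": 0,"dy": 0,"dz": 0,"spin": 0.14}]'

```text
time: 8.15
tool_pos: [0.422, 0.242, 0.1923]
eef_rot: [102.5, 90.0, 72.6]
ft_force: [-0.9, -0.4, 0.7]
opening: 0.0721
```

Emit:
step_arm --targets '[{"jaw": -1,"dx": 0,"dy": 0,"dz": 0,"spin": 0.145},{"jaw": -1,"dx": 0,"dy": 0,"dz": 0,"spin": 0.145},{"jaw": -1,"dx": 0,"dy": 0,"dz": 0,"spin": 0.145},{"jaw": -1,"dx": 0,"dy": 0,"dz": 0,"spin": 0.145},{"jaw": -1,"dx": 0,"dy": 0,"dz": 0,"spin": 0.145},{"jaw": -1,"dx": 0,"dy": 0,"dz": 0,"spin": 0.145},{"jaw": -1,"dx": 0,"dy": 0,"dz": 0,"spin": 0}]'

```text
time: 8.85
tool_pos: [0.4225, 0.242, 0.1919]
eef_rot: [3.1, 90.0, -76.5]
ft_force: [-0.0, 0.0, -0.6]
opening: 0.0858
```

```bash
python3 -c "
from h import *
plan(404,230,50,10.2)
s=boxes()
s=optics.snapshot('scene');a=s['img'][140:340,170:430]; cv2.imwrite('pics/c2.png',cv2.resize(a,None,fx=3,fy=3,interpolation=cv2.INTER_CUBIC))"
```

```text
t 8.8 tip [422.5 242.  118.9] jaw 10.4 F [-0.   0.  -0.6] open 85.8 q7 -6 axis [ 0. -0. -1.] zt [ 0.18 -0.98  0.  ]
  d_tool [ 68.9 -20.4   8.4] spin rad 0.003
yellow tray (array([595.8, 223.6]), array([138.7, 187.1]), 84.5) [259. 198.]
yellow box (array([404.3, 230. ]), array([62.8, 44.3]), 7.9) [254. 254.]
red tray (array([608.3,  -1.2]), array([135.2, 189.8]), 85.2) [328. 192.]
red box (array([ 419.1, -221.2]), array([63.1, 44.9]), 1.6) [396. 253.]
blue tray (array([ 612.3, -194.1]), array([185.8, 138.6]), 5.4) [388. 193.]
blue box (array([418.1,  -7.4]), array([62.2, 38.5]), 12.2) [329. 252.]
```

View pics/c2.png

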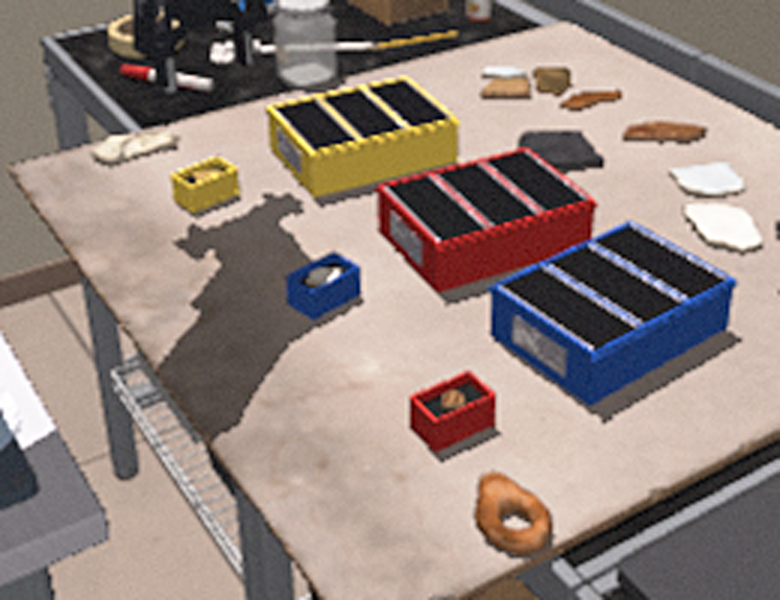

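```bash
python3 -c "
from h import *
s=optics.snapshot('scene')
for c,p in(('y',(404,230)),('b',(418,-7.5)),('r',(419,-221))): print(c,proj(s,[p[0]/1e3,p[1]/1e3,.016]))
for c in('yellow','blue','red'):
  for q in blobs(s,c,(200,180,345,300)): print(c,rect(s,q,.016),cv2.boundingRect(q))
plan(404,230,4,9)"
```

```text
y [238.37946517 200.54888774]
b [278.04861079 234.39831848]
r [320.93943583 276.04132863]
yellow (array([573.1, 191.5]), array([174.9, 218.6]), 57.3) (260, 180, 63, 26)
yellow (array([403.8, 230.4]), array([113.1,  68.1]), 70.6) (227, 192, 23, 19)
blue (array([416.5,  -5.5]), array([86.8, 73.3]), 12.0) (265, 225, 25, 22)
blue (array([ 534.4, -132.5]), array([130.3,  33.5]), 53.1) (332, 230, 13, 29)
red (array([587.3,  40.5]), array([290.7, 156.5]), 53.1) (295, 189, 50, 49)
red (array([ 418.3, -220.2]), array([82.3, 69.8]), 1.0) (307, 263, 28, 28)
t 9.0 tip [422.6 241.9 118.9] jaw 10.7 F [-0.2  0.2  0.3] open 85.2 q7 -6 axis [-0. -0. -1.] zt [ 0.19 -0.98  0.  ]
  d_tool [114.9 -20.5   8.2] spin rad 0.03
```

Both cameras agree within 1–2 mm. Next I grasp the yellow box.

Emit:
step_arm --targets '[{"jaw": -1,"dx": 20,"dy": -10,"dz": 4,"spin": 0.02},{"jaw": -1,"dx": 20,"dy": -10.5,"dz": 4,"spin": 0},{"jaw": -1,"dx": 25,"dy": 0,"dz": 0,"spin": 0},{"jaw": -1,"dx": 0,"dy": 0,"dz": 0,"spin": 0}]'

```text
time: 9.4
tool_pos: [0.4028, 0.2298, 0.1251]
eef_rot: [-71.5, 89.8, -152.0]
ft_force: [-0.7, 0.4, -0.4]
opening: 0.0854
```

```bash
python3 -c "
from h import *
plan(404,230,4,9)"
```

```text
t 9.4 tip [402.5 229.7  52.1] jaw 9.5 F [-0.7  0.4 -0.4] open 85.4 q7 -2 axis [-0.003 -0.002 -1.   ] zt [ 0.16 -0.99  0.  ]
  d_tool [48.1  1.7 -0.2] spin rad 0.008
```

Emit:
step_arm --targets '[{"jaw": -1,"dx": 20,"dy": 1.5,"dz": 0,"spin": 0},{"jaw": -1,"dx": 18,"dy": 0,"dz": 0,"spin": 0},{"jaw": -1,"dx": 10,"dy": 0,"dz": 0,"spin": 0},{"jaw": -1,"dx": 0,"dy": 0,"dz": 0,"spin": 0}]'

```text
time: 9.8
tool_pos: [0.4053, 0.2306, 0.0786]
eef_rot: [-83.2, 89.9, -163.8]
ft_force: [0.6, -0.0, 0.2]
opening: 0.0856
```

Emit:
step_arm --targets '[{"jaw": 0,"dx": 0,"dy": 0,"dz": 0,"spin": 0},{"jaw": 0.5,"dx": 0,"dy": 0,"dz": 0,"spin": 0},{"jaw": 1,"dx": 0,"dy": 0,"dz": 0,"spin": 0},{"jaw": 1,"dx": 0,"dy": 0,"dz": 0,"spin": 0},{"jaw": 1,"dx": 0,"dy": 0,"dz": 0,"spin": 0},{"jaw": 1,"dx": 0,"dy": 0,"dz": 0,"spin": 0}]' --force 24

```text
time: 10.4
tool_pos: [0.4056, 0.2309, 0.0798]
eef_rot: [117.5, 89.9, 36.8]
ft_force: [-1.2, 0.6, 7.5]
opening: 0.059
```

```bash
python3 -c "
from h import *
plan(404,230,4,9)"
```

```text
t 10.4 tip [405.7 230.9   6.8] jaw 9.4 F [-1.2  0.6  7.5] open 59.0 q7 0 axis [ 0.001  0.001 -1.   ] zt [ 0.16 -0.99 -0.  ]
  d_tool [ 2.8 -1.8  0.6] spin rad 0.006
```

Emit:
step_arm --targets '[{"jaw": 1,"dx": -5,"dy": 0,"dz": 0,"spin": 0},{"jaw": 1,"dx": -15,"dy": 0,"dz": 0,"spin": 0},{"jaw": 1,"dx": -25,"dy": 0,"dz": 0,"spin": 0},{"jaw": 1,"dx": -30,"dy": 0,"dz": 0,"spin": 0},{"jaw": 1,"dx": -15,"dy": 0,"dz": 0,"spin": 0},{"jaw": 1,"dx": 0,"dy": 0,"dz": 0,"spin": 0}]'

```text
time: 11.0
tool_pos: [0.406, 0.2312, 0.171]
eef_rot: [118.8, 89.8, 38.2]
ft_force: [0.5, -0.8, -1.9]
opening: 0.0598
```

```bash
python3 -c "
from h import *
plan(539.5,230.4,92,84.6)"
```

```text
t 11.0 tip [406.2 231.4  98. ] jaw 9.4 F [ 0.5 -0.8 -1.9] open 59.8 q7 -5 axis [ 0.003  0.002 -1.   ] zt [ 0.16 -0.99 -0.  ]
  d_tool [  6.4 131.4  22.6] spin rad -1.313
```

Emit:
step_arm --targets '[{"jaw": 1,"dx": 0,"dy": 0,"dz": 0,"spin": -0.146},{"jaw": 1,"dx": 0,"dy": 0,"dz": 0,"spin": -0.146},{"jaw": 1,"dx": 0,"dy": 0,"dz": 0,"spin": -0.146},{"jaw": 1,"dx": 0,"dy": 0,"dz": 0,"spin": -0.146},{"jaw": 1,"dx": 0,"dy": 0,"dz": 0,"spin": -0.146},{"jaw": 1,"dx": 0,"dy": 0,"dz": 0,"spin": -0.146},{"jaw": 1,"dx": 0,"dy": 0,"dz": 0,"spin": -0.146},{"jaw": 1,"dx": 0,"dy": 0,"dz": 0,"spin": -0.146}]'

```text
time: 11.8
tool_pos: [0.4048, 0.2305, 0.1682]
eef_rot: [-147.9, 89.9, -161.3]
ft_force: [0.7, 0.1, -1.1]
opening: 0.0596
```

Emit:
step_arm --targets '[{"jaw": 1,"dx": 0,"dy": 0,"dz": 0,"spin": -0.14},{"jaw": 1,"dx": 0,"dy": 0,"dz": 0,"spin": 0}]'

```text
time: 12.0
tool_pos: [0.405, 0.2304, 0.1683]
eef_rot: [-168.7, 89.9, -174.3]
ft_force: [-0.2, -0.1, -1.6]
opening: 0.0595
```

```bash
python3 -c "
from h import *
plan(539.5,230.4,92,84.6)"
```

```text
t 12.0 tip [404.9 230.4  95.3] jaw 84.4 F [-0.2 -0.1 -1.6] open 59.5 q7 49 axis [-0.001 -0.    -1.   ] zt [ 1.  -0.1 -0. ]
  d_tool [  3.1  13.2 134. ] spin rad -0.003
```

Emit:
step_arm --targets '[{"jaw": 1,"dx": 0,"dy": 3.3,"dz": 33,"spin": 0},{"jaw": 1,"dx": 0,"dy": 3.3,"dz": 33,"spin": 0},{"jaw": 1,"dx": 0,"dy": 3.3,"dz": 33,"spin": 0},{"jaw": 1,"dx": 0,"dy": 3.3,"dz": 33,"spin": 0},{"jaw": 1,"dx": 0,"dy": 0,"dz": 2,"spin": 0},{"jaw": 1,"dx": 0,"dy": 0,"dz": 0,"spin": 0}]'

```text
time: 12.6
tool_pos: [0.5399, 0.2301, 0.168]
eef_rot: [-156.0, 89.9, -162.0]
ft_force: [0.6, -0.1, -1.7]
opening: 0.0596
```

```bash
python3 -c "
from h import *
plan(539.5,230.4,12,84.6)
for n,b in(('scene',(200,110,360,230)),('top',(200,130,330,290))):
  s=optics.snapshot(n);x0,y0,x1,y1=b; cv2.imwrite(f'pics/{n}3.png',cv2.resize(s['img'][y0:y1,x0:x1],None,fx=4,fy=4,interpolation=cv2.INTER_CUBIC))"
```

```text
t 12.6 tip [539.8 230.1  95. ] jaw 84.1 F [ 0.6 -0.1 -1.7] open 59.6 q7 56 axis [-0.001 -0.    -1.   ] zt [ 0.99 -0.1  -0.  ]
  d_tool [83.   0.4 -0.2] spin rad -0.01
```

View pics/scene3.png

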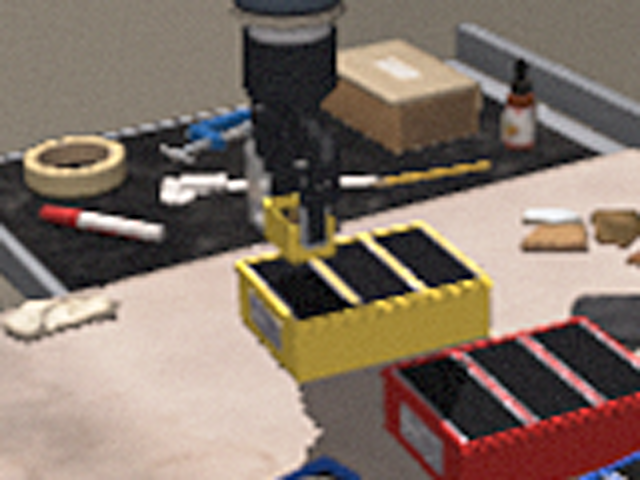

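Emit:
step_arm --targets '[{"jaw": 1,"dx": 15,"dy": 0,"dz": 0,"spin": 0},{"jaw": 1,"dx": 12,"dy": 0,"dz": 0,"spin": 0},{"jaw": 1,"dx": 6,"dy": 0,"dz": 0,"spin": 0},{"jaw": 1,"dx": 3,"dy": 0,"dz": 0,"spin": 0},{"jaw": 1,"dx": 3,"dy": 0,"dz": 0,"spin": 0},{"jaw": 1,"dx": 3,"dy": 0,"dz": 0,"spin": 0},{"jaw": 1,"dx": 0,"dy": 0,"dz": 0,"spin": 0}]'

```text
time: 13.4
tool_pos: [0.5399, 0.2305, 0.1268]
eef_rot: [139.4, 90.0, 133.7]
ft_force: [-0.7, -0.0, -0.9]
opening: 0.0598
```

Emit:
step_arm --targets '[{"jaw": 1,"dx": 4,"dy": 0,"dz": 0,"spin": 0},{"jaw": 1,"dx": 4,"dy": 0,"dz": 0,"spin": 0},{"jaw": 1,"dx": 4,"dy": 0,"dz": 0,"spin": 0},{"jaw": 1,"dx": 2,"dy": 0,"dz": 0,"spin": 0},{"jaw": 1,"dx": 0,"dy": 0,"dz": 0,"spin": 0}]'

```text
time: 13.9
tool_pos: [0.5398, 0.2304, 0.1124]
eef_rot: [-143.8, 90.0, -149.5]
ft_force: [-0.1, -0.4, -1.6]
opening: 0.0592
```

Emit:
step_arm --targets '[{"jaw": 1,"dx": 4,"dy": 0,"dz": 0,"spin": 0},{"jaw": 1,"dx": 4,"dy": 0,"dz": 0,"spin": 0},{"jaw": 1,"dx": 4,"dy": 0,"dz": 0,"spin": 0},{"jaw": 1,"dx": 4,"dy": 0,"dz": 0,"spin": 0},{"jaw": 1,"dx": 2,"dy": 0,"dz": 0,"spin": 0},{"jaw": 1,"dx": 0,"dy": 0,"dz": 0,"spin": 0}]'

```text
time: 14.5
tool_pos: [0.5398, 0.2304, 0.0945]
eef_rot: [-143.8, 90.0, -149.5]
ft_force: [-0.3, -0.3, 0.2]
opening: 0.0595
```

Emit:
step_arm --targets '[{"jaw": 1,"dx": 4,"dy": 0,"dz": 0,"spin": 0},{"jaw": 1,"dx": 3,"dy": 0,"dz": 0,"spin": 0},{"jaw": 1,"dx": 1,"dy": 0,"dz": 0,"spin": 0},{"jaw": 1,"dx": 0,"dy": 0,"dz": 0,"spin": 0}]'

```text
time: 14.9
tool_pos: [0.5398, 0.2304, 0.0867]
eef_rot: [-145.5, 90.0, -151.2]
ft_force: [0.1, -0.1, -2.5]
opening: 0.0597
```

Emit:
step_arm --targets '[{"jaw": 1,"dx": 1,"dy": 0,"dz": 0,"spin": 0},{"jaw": 1,"dx": 0,"dy": 0,"dz": 0,"spin": 0}]'

```text
time: 15.1
tool_pos: [0.54, 0.2305, 0.0859]
eef_rot: [22.1, 90.0, 16.4]
ft_force: [-0.4, -1.4, -1.9]
opening: 0.0596
```

Emit:
step_arm --targets '[{"jaw": 1,"dx": 1,"dy": 0,"dz": 0,"spin": 0},{"jaw": 1,"dx": 0.7,"dy": 0,"dz": 0,"spin": 0},{"jaw": 1,"dx": 0,"dy": 0,"dz": 0,"spin": 0}]'

```text
time: 15.4
tool_pos: [0.5399, 0.2305, 0.0841]
eef_rot: [-146.0, 90.0, -151.7]
ft_force: [0.6, -0.6, -1.4]
opening: 0.0591
```

Emit:
step_arm --targets '[{"jaw": 1,"dx": 0.7,"dy": 0,"dz": 0,"spin": 0},{"jaw": -0.5,"dx": 0,"dy": 0,"dz": 0,"spin": 0},{"jaw": -0.65,"dx": 0,"dy": 0,"dz": 0,"spin": 0},{"jaw": -0.65,"dx": 0,"dy": 0,"dz": 0,"spin": 0},{"jaw": -0.65,"dx": 0,"dy": 0,"dz": 0,"spin": 0}]'

```text
time: 15.9
tool_pos: [0.54, 0.2304, 0.0835]
eef_rot: [-18.4, 90.0, -24.1]
ft_force: [-0.5, -0.2, -0.5]
opening: 0.0709
```

Emit:
step_arm --targets '[{"jaw": -0.65,"dx": -5,"dy": 0,"dz": 0,"spin": 0},{"jaw": -0.65,"dx": -15,"dy": 0,"dz": 0,"spin": 0},{"jaw": -0.65,"dx": -25,"dy": 0,"dz": 0,"spin": 0},{"jaw": -0.65,"dx": -30,"dy": 0,"dz": 0,"spin": 0},{"jaw": -0.65,"dx": -40,"dy": 0,"dz": 0,"spin": 0},{"jaw": 1,"dx": 0,"dy": -45,"dz": 10,"spin": 0},{"jaw": 1,"dx": 0,"dy": -45,"dz": 10,"spin": 0},{"jaw": 1,"dx": 0,"dy": -45,"dz": 10,"spin": 0}]'

```text
time: 16.7
tool_pos: [0.5564, 0.0919, 0.1994]
eef_rot: [11.0, 89.9, 5.4]
ft_force: [1.5, 0.2, 0.2]
opening: 0.0272
```

Emit:
step_arm --targets '[{"jaw": 1,"dx": 0,"dy": -45,"dz": 10,"spin": 0},{"jaw": 1,"dx": 0,"dy": -40,"dz": 10,"spin": 0},{"jaw": 1,"dx": 0,"dy": 0,"dz": 0,"spin": 0}]'

```text
time: 17.0
tool_pos: [0.5681, -0.0011, 0.199]
eef_rot: [-74.1, 89.8, -80.4]
ft_force: [0.6, -0.9, 0.3]
opening: 0.0001
```

```bash
python3 -c "
from h import *
plan(610,0,60,85.2)
s=boxes();cv2.imwrite('pics/t4.png',cv2.resize(s['img'][130:290,200:450],None,fx=3,fy=3,interpolation=cv2.INTER_CUBIC))"
```

```text
t 17.0 tip [568.1  -1.3 126. ] jaw 83.7 F [ 0.6 -0.9  0.3] open 0.1 q7 78 axis [ 0.001 -0.004 -1.   ] zt [ 0.99 -0.11  0.  ]
  d_tool [66.   6.1 41.4] spin rad -0.025
yellow tray (array([595.4, 223.8]), array([138.5, 187.9]), 84.6) [258. 194.]
red box (array([ 419.1, -221.2]), array([63.1, 44.9]), 1.6) [396. 253.]
red box (array([599.6,  59.1]), array([159.7,  29.1]), 2.0) [309. 198.]
blue tray (array([ 612.5, -194. ]), array([186.4, 138.5]), 5.4) [388. 192.]
```

View pics/t4.png

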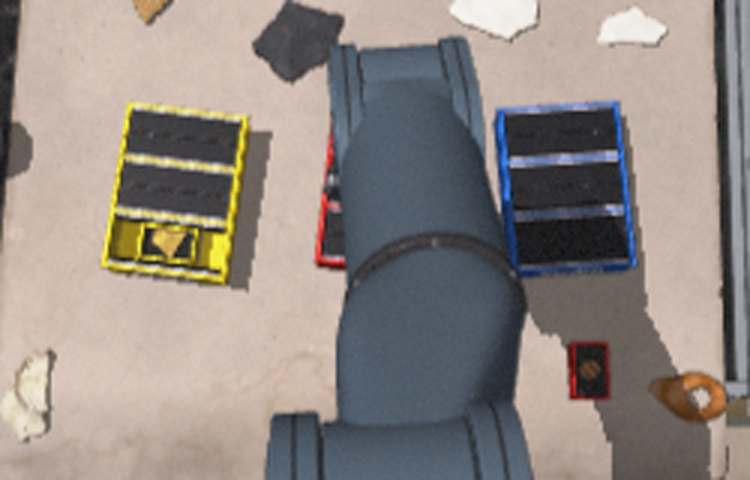

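The yellow box sits in the near yellow pocket at (170,240) of the crop, on the floor with the flaps open around it. Next is the near pocket of the red tray.

Emit:
step_arm --targets '[{"jaw": 1,"dx": 20,"dy": 3.5,"dz": -17.5,"spin": -0.025},{"jaw": 1,"dx": 30,"dy": 0,"dz": 0,"spin": 0},{"jaw": 1,"dx": 18,"dy": 0,"dz": 0,"spin": 0},{"jaw": 1,"dx": 8,"dy": 0,"dz": 0,"spin": 0},{"jaw": 1,"dx": 2,"dy": 0,"dz": 0,"spin": 0},{"jaw": 1,"dx": 0,"dy": 0,"dz": 0,"spin": 0},{"jaw": 1,"dx": 0,"dy": 0,"dz": 0,"spin": 0}]'

```text
time: 17.75
tool_pos: [0.5512, 0.012, 0.1214]
eef_rot: [10.3, 89.9, 6.0]
ft_force: [0.1, -0.1, 0.7]
opening: 0.0
```

```bash
python3 -c "
from h import *
plan(551,4,46,85.2)"
```

```text
t 17.8 tip [551.3  12.1  48.4] jaw 85.7 F [ 0.1 -0.1  0.7] open 0.0 q7 78 axis [ 0.001  0.    -1.   ] zt [ 1.   -0.07  0.  ]
  d_tool [ 2.4 -8.1  0.3] spin rad 0.009
```

Emit:
step_arm --targets '[{"jaw": 1,"dx": 0,"dy": -8,"dz": 0,"spin": 0.01},{"jaw": 1,"dx": 2,"dy": 0,"dz": 0,"spin": 0},{"jaw": 1,"dx": 1,"dy": 0,"dz": 0,"spin": 0},{"jaw": 1,"dx": 0.5,"dy": 0,"dz": 0,"spin": 0},{"jaw": 1,"dx": 0,"dy": 0,"dz": 0,"spin": 0}]'

```text
time: 18.25
tool_pos: [0.5501, 0.0039, 0.1169]
eef_rot: [174.5, 90.0, 169.7]
ft_force: [0.7, -0.0, 0.0]
opening: -0.0003
```

Emit:
step_arm --targets '[{"jaw": 1,"dx": 1,"dy": 0,"dz": 0,"spin": 0},{"jaw": 1,"dx": 1,"dy": 0,"dz": 0,"spin": 0},{"jaw": 1,"dx": 0.6,"dy": 0,"dz": 0,"spin": 0},{"jaw": 1,"dx": 0,"dy": 0,"dz": 0,"spin": 0}]'

```text
time: 18.65
tool_pos: [0.5501, 0.0039, 0.1143]
eef_rot: [176.9, 90.0, 172.1]
ft_force: [0.2, 0.2, -0.7]
opening: 0.0001
```

Emit:
step_arm --targets '[{"jaw": 1,"dx": 1,"dy": 0,"dz": 0,"spin": 0},{"jaw": 1,"dx": 1,"dy": 0,"dz": 0,"spin": 0},{"jaw": 1,"dx": 0.6,"dy": 0,"dz": 0,"spin": 0},{"jaw": 1,"dx": 0,"dy": 0,"dz": 0,"spin": 0}]'

```text
time: 19.05
tool_pos: [0.5504, 0.0039, 0.1134]
eef_rot: [9.5, 89.9, 4.7]
ft_force: [-5.4, 0.8, 21.4]
opening: -0.0
```

Emit:
step_arm --targets '[{"jaw": 1,"dx": -5,"dy": 0,"dz": 0,"spin": 0},{"jaw": 1,"dx": -25,"dy": 0,"dz": 0,"spin": 0},{"jaw": 1,"dx": 0,"dy": 0,"dz": 29,"spin": 0},{"jaw": 1,"dx": 0,"dy": 0,"dz": 29,"spin": 0},{"jaw": 1,"dx": 12,"dy": 0,"dz": 0,"spin": 0},{"jaw": 1,"dx": 8,"dy": 0,"dz": 0,"spin": 0},{"jaw": 1,"dx": 3,"dy": 0,"dz": 0,"spin": 0},{"jaw": 1,"dx": 0,"dy": 0,"dz": 0,"spin": 0}]'

```text
time: 19.85
tool_pos: [0.6067, -0.001, 0.118]
eef_rot: [-171.7, 89.9, -176.6]
ft_force: [0.5, 0.5, 0.7]
opening: 0.0
```

```bash
python3 -c "
from h import *
plan(609,-1,42,85.2)"
```

```text
t 19.9 tip [606.5  -1.1  45. ] jaw 85.2 F [0.5 0.5 0.7] open 0.0 q7 80 axis [-0.002 -0.    -1.   ] zt [ 1.   -0.08 -0.  ]
  d_tool [3.  0.3 2.5] spin rad -0.001
```

Emit:
step_arm --targets '[{"jaw": 1,"dx": 1,"dy": 0,"dz": 2,"spin": 0},{"jaw": 1,"dx": 1,"dy": 0,"dz": 0,"spin": 0},{"jaw": 1,"dx": 0.6,"dy": 0,"dz": 0,"spin": 0},{"jaw": 1,"dx": 0,"dy": 0,"dz": 0,"spin": 0}]'

```text
time: 20.25
tool_pos: [0.6099, -0.0012, 0.1163]
eef_rot: [8.8, 90.0, 3.9]
ft_force: [0.7, -0.2, 0.0]
opening: -0.0003
```

Emit:
step_arm --targets '[{"jaw": 1,"dx": 1,"dy": 0,"dz": 0,"spin": 0},{"jaw": 1,"dx": 1,"dy": 0,"dz": 0,"spin": 0},{"jaw": 1,"dx": 0.5,"dy": 0,"dz": 0,"spin": 0},{"jaw": 1,"dx": 0,"dy": 0,"dz": 0,"spin": 0}]'

```text
time: 20.65
tool_pos: [0.6099, -0.0013, 0.1136]
eef_rot: [-172.9, 90.0, -177.8]
ft_force: [-1.2, 0.5, 0.6]
opening: 0.0
```

Emit:
step_arm --targets '[{"jaw": 1,"dx": 1,"dy": 0,"dz": 0,"spin": 0},{"jaw": 1,"dx": 0.8,"dy": 0,"dz": 0,"spin": 0},{"jaw": 1,"dx": 0,"dy": 0,"dz": 0,"spin": 0}]'

```text
time: 20.95
tool_pos: [0.6099, -0.0012, 0.1118]
eef_rot: [-169.0, 90.0, -173.9]
ft_force: [0.7, 0.4, 0.7]
opening: 0.0005
```

Emit:
step_arm --targets '[{"jaw": 1,"dx": 1,"dy": 0,"dz": 0,"spin": 0},{"jaw": 1,"dx": 1,"dy": 0,"dz": 0,"spin": 0},{"jaw": 1,"dx": 0.5,"dy": 0,"dz": 0,"spin": 0},{"jaw": 1,"dx": 0,"dy": 0,"dz": 0,"spin": 0}]'

```text
time: 21.35
tool_pos: [0.6099, -0.0013, 0.1093]
eef_rot: [-163.6, 90.0, -168.4]
ft_force: [0.7, 0.3, -0.6]
opening: 0.0001
```

Emit:
step_arm --targets '[{"jaw": 1,"dx": 1,"dy": 0,"dz": 0,"spin": 0},{"jaw": 1,"dx": 1,"dy": 0,"dz": 0,"spin": 0},{"jaw": 1,"dx": 0.5,"dy": 0,"dz": 0,"spin": 0},{"jaw": 1,"dx": 0,"dy": 0,"dz": 0,"spin": 0}]'

```text
time: 21.75
tool_pos: [0.6099, -0.0013, 0.1068]
eef_rot: [-165.0, 90.0, -169.8]
ft_force: [0.7, 0.4, -0.2]
opening: 0.0
```

Emit:
step_arm --targets '[{"jaw": 1,"dx": 1,"dy": 0,"dz": 0,"spin": 0},{"jaw": 1,"dx": 1,"dy": 0,"dz": 0,"spin": 0},{"jaw": 1,"dx": 0.5,"dy": 0,"dz": 0,"spin": 0},{"jaw": 1,"dx": 0,"dy": 0,"dz": 0,"spin": 0}]'

```text
time: 22.15
tool_pos: [0.6099, -0.0013, 0.1043]
eef_rot: [-170.1, 90.0, -175.0]
ft_force: [-0.1, 0.7, -0.3]
opening: 0.0003
```

Emit:
step_arm --targets '[{"jaw": 1,"dx": -30,"dy": 0,"dz": 0,"spin": 0},{"jaw": 1,"dx": -45,"dy": 0,"dz": 0,"spin": 0},{"jaw": 1,"dx": -20,"dy": -10,"dz": -20,"spin": 0},{"jaw": -1,"dx": 0,"dy": -34,"dz": -30,"spin": 0},{"jaw": -1,"dx": 0,"dy": -34,"dz": -30,"spin": 0},{"jaw": -1,"dx": 0,"dy": -34,"dz": -30,"spin": 0},{"jaw": -1,"dx": 0,"dy": -34,"dz": -30,"spin": 0},{"jaw": -1,"dx": 0,"dy": -34,"dz": -30,"spin": 0}]'

```text
time: 22.95
tool_pos: [0.4239, -0.1672, 0.1996]
eef_rot: [-24.9, 90.0, -29.7]
ft_force: [0.6, -1.8, -1.1]
opening: 0.0722
```

Emit:
step_arm --targets '[{"jaw": -1,"dx": 0,"dy": -30,"dz": -15,"spin": 0.14},{"jaw": -1,"dx": 0,"dy": 0,"dz": 0,"spin": 0.14},{"jaw": -1,"dx": 0,"dy": 0,"dz": 0,"spin": 0.145},{"jaw": -1,"dx": 0,"dy": 0,"dz": 0,"spin": 0.145},{"jaw": -1,"dx": 0,"dy": 0,"dz": 0,"spin": 0.145},{"jaw": -1,"dx": 0,"dy": 0,"dz": 0,"spin": 0.145},{"jaw": -1,"dx": 0,"dy": 0,"dz": 0,"spin": 0.145},{"jaw": -1,"dx": 0,"dy": 0,"dz": 0,"spin": 0.145}]'

```text
time: 23.75
tool_pos: [0.4078, -0.1948, 0.1996]
eef_rot: [61.1, 90.0, -10.0]
ft_force: [-0.3, 0.1, -0.0]
opening: 0.0854
```

Emit:
step_arm --targets '[{"jaw": -1,"dx": 0,"dy": 0,"dz": 0,"spin": 0.145},{"jaw": -1,"dx": 0,"dy": 0,"dz": 0,"spin": 0.145},{"jaw": -1,"dx": 0,"dy": 0,"dz": 0,"spin": 0}]'

```text
time: 24.05
tool_pos: [0.4079, -0.1946, 0.1994]
eef_rot: [-17.5, 90.0, -104.9]
ft_force: [0.1, 0.6, -0.8]
opening: 0.0852
```

```bash
python3 -c "
from h import *
plan(419,-221,50,1.6)
s=boxes()
s=optics.snapshot('scene')
for q in blobs(s,'red',(240,250,400,340)): print(rect(s,q,.016),cv2.boundingRect(q))"
```

```text
t 24.1 tip [ 407.9 -194.7  126.4] jaw 2.5 F [ 0.1  0.6 -0.8] open 85.2 q7 39 axis [-0. -0. -1.] zt [ 0.04 -1.    0.  ]
  d_tool [76.4  9.9 26.8] spin rad 0.016
yellow tray (array([595.9, 223.6]), array([138.7, 187.9]), 84.5) [258. 194.]
red tray (array([608.3,  -1.2]), array([135.2, 189.8]), 85.2) [328. 192.]
blue tray (array([ 612.5, -194. ]), array([186.4, 138.5]), 5.4) [388. 193.]
blue box (array([417.1,  -7.5]), array([60.6, 38.5]), 12.6) [329. 252.]
(array([ 418.4, -220.5]), array([82.2, 69.5]), 0.8) (307, 264, 28, 27)
```

Emit:
step_arm --targets '[{"jaw": -1,"dx": 25,"dy": 10,"dz": 26.5,"spin": 0.016},{"jaw": -1,"dx": 30,"dy": 0,"dz": 0,"spin": 0},{"jaw": -1,"dx": 15,"dy": 0,"dz": 0,"spin": 0},{"jaw": -1,"dx": 0,"dy": 0,"dz": 0,"spin": 0}]'

```text
time: 24.55
tool_pos: [0.4181, -0.2206, 0.1278]
eef_rot: [-119.9, 89.8, 152.0]
ft_force: [0.1, 0.2, -0.1]
opening: 0.0852
```

```bash
python3 -c "
from h import *
plan(419,-221,8.5,1.6)"
```

```text
t 24.6 tip [ 417.9 -220.5   54.8] jaw 1.9 F [ 0.1  0.2 -0.1] open 85.2 q7 46 axis [-0.003  0.002 -1.   ] zt [ 0.03 -1.   -0.  ]
  d_tool [46.3  1.2  0.6] spin rad 0.005
```

Emit:
step_arm --targets '[{"jaw": -1,"dx": 20,"dy": 1,"dz": 0.5,"spin": 0},{"jaw": -1,"dx": 18,"dy": 0,"dz": 0,"spin": 0},{"jaw": -1,"dx": 6.5,"dy": 0,"dz": 0,"spin": 0},{"jaw": -1,"dx": 0,"dy": 0,"dz": 0,"spin": 0},{"jaw": 0,"dx": 0,"dy": 0,"dz": 0,"spin": 0},{"jaw": 0.5,"dx": 0,"dy": 0,"dz": 0,"spin": 0},{"jaw": 1,"dx": 0,"dy": 0,"dz": 0,"spin": 0},{"jaw": 1,"dx": 0,"dy": 0,"dz": 0,"spin": 0}]'

```text
time: 25.35
tool_pos: [0.4203, -0.2215, 0.0859]
eef_rot: [65.2, 89.9, -23.0]
ft_force: [-0.3, -0.1, 5.1]
opening: 0.0597
```

Emit:
step_arm --targets '[{"jaw": 1,"dx": 0,"dy": 0,"dz": 0,"spin": 0},{"jaw": 1,"dx": 0,"dy": 0,"dz": 0,"spin": 0},{"jaw": 1,"dx": 0,"dy": 0,"dz": 0,"spin": 0}]'

```text
time: 25.65
tool_pos: [0.4203, -0.2215, 0.0859]
eef_rot: [66.4, 89.9, -21.9]
ft_force: [-2.0, -0.5, 5.4]
opening: 0.0593
```

Emit:
step_arm --targets '[{"jaw": 1,"dx": -5,"dy": 0,"dz": 0,"spin": 0},{"jaw": 1,"dx": -15,"dy": 0,"dz": 0,"spin": 0},{"jaw": 1,"dx": -25,"dy": 0,"dz": 0,"spin": 0},{"jaw": 1,"dx": -30,"dy": 0,"dz": 0,"spin": 0},{"jaw": 1,"dx": -20,"dy": 0,"dz": 0,"spin": 0},{"jaw": 1,"dx": 0,"dy": 0,"dz": 0,"spin": -0.145},{"jaw": 1,"dx": 0,"dy": 0,"dz": 0,"spin": -0.145},{"jaw": 1,"dx": 0,"dy": 0,"dz": 0,"spin": -0.145}]'

```text
time: 26.45
tool_pos: [0.42, -0.2211, 0.1808]
eef_rot: [29.1, 90.0, -33.9]
ft_force: [0.1, 0.2, -1.7]
opening: 0.0592
```

Emit:
step_arm --targets '[{"jaw": 1,"dx": 0,"dy": 0,"dz": 0,"spin": -0.145},{"jaw": 1,"dx": 0,"dy": 0,"dz": 0,"spin": -0.145},{"jaw": 1,"dx": 0,"dy": 0,"dz": 0,"spin": -0.145},{"jaw": 1,"dx": 0,"dy": 0,"dz": 0,"spin": -0.145},{"jaw": 1,"dx": 0,"dy": 0,"dz": 0,"spin": -0.145},{"jaw": 1,"dx": 0,"dy": 0,"dz": 0,"spin": -0.145},{"jaw": 1,"dx": 0,"dy": 0,"dz": 0,"spin": -0.145},{"jaw": 1,"dx": 0,"dy": 0,"dz": 0,"spin": 0}]'

```text
time: 27.25
tool_pos: [0.4197, -0.2216, 0.1804]
eef_rot: [-64.1, 90.0, -69.2]
ft_force: [-0.5, 0.2, -1.7]
opening: 0.0594
```

```bash
python3 -c "
from h import *
plan(609,-1,98,85.2)"
```

```text
t 27.2 tip [ 419.8 -221.6  107.4] jaw 84.9 F [-0.5  0.2 -1.7] open 59.4 q7 104 axis [ 0. -0. -1.] zt [ 1.   -0.09  0.  ]
  d_tool [  9.4 236.5 168.9] spin rad -0.005
```

Emit:
step_arm --targets '[{"jaw": 1,"dx": 0,"dy": 33.8,"dz": 24.1,"spin": 0},{"jaw": 1,"dx": 0,"dy": 33.8,"dz": 24.1,"spin": 0},{"jaw": 1,"dx": 0,"dy": 33.8,"dz": 24.1,"spin": 0},{"jaw": 1,"dx": 0,"dy": 33.8,"dz": 24.1,"spin": 0},{"jaw": 1,"dx": 0,"dy": 33.8,"dz": 24.1,"spin": 0},{"jaw": 1,"dx": 0,"dy": 33.8,"dz": 24.1,"spin": 0},{"jaw": 1,"dx": 0,"dy": 33.8,"dz": 24.1,"spin": 0},{"jaw": 1,"dx": 0,"dy": 0,"dz": 0,"spin": 0}]'

```text
time: 28.05
tool_pos: [0.6125, 0.0058, 0.1801]
eef_rot: [53.4, 89.7, 48.4]
ft_force: [-0.5, -0.8, -1.6]
opening: 0.0595
```

```bash
python3 -c "
from h import *
plan(609,-1,17,85.2)
s=optics.snapshot('scene');x0,y0,x1,y1=(250,120,430,280); cv2.imwrite(f'pics/s5.png',cv2.resize(s['img'][y0:y1,x0:x1],None,fx=4,fy=3.7,interpolation=cv2.INTER_CUBIC))"
```

```text
t 28.1 tip [612.7   6.1 107.1] jaw 85.0 F [-0.5 -0.8 -1.6] open 59.5 q7 79 axis [ 0.003  0.003 -1.   ] zt [ 1.   -0.09  0.  ]
  d_tool [90.1 -7.7 -3.4] spin rad -0.004
```

View pics/s5.png

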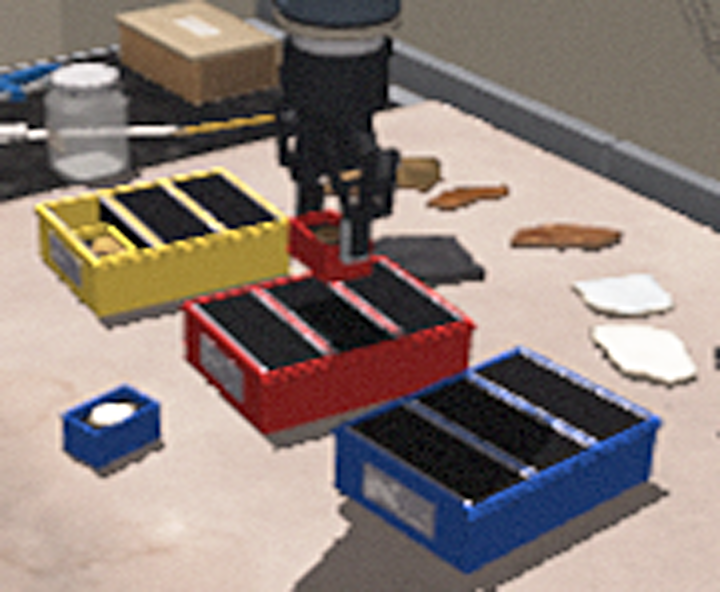

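The red box is held level above the red tray. I settle over the pocket, then lower.

Emit:
step_arm --targets '[{"jaw": 1,"dx": 10,"dy": 0,"dz": 0,"spin": 0},{"jaw": 1,"dx": 15,"dy": 0,"dz": 0,"spin": 0},{"jaw": 1,"dx": 0,"dy": 0,"dz": 0,"spin": 0}]'

```text
time: 28.4
tool_pos: [0.6075, -0.0025, 0.1529]
eef_rot: [-159.7, 89.7, -165.0]
ft_force: [-0.4, -0.1, -1.2]
opening: 0.0591
```

```bash
python3 -c "
from h import *
plan(609,-1,17,85.2)"
```

```text
t 28.4 tip [607.2  -2.6  79.9] jaw 84.6 F [-0.4 -0.1 -1.2] open 59.1 q7 79 axis [-0.004 -0.001 -1.   ] zt [ 1.   -0.09 -0.  ]
  d_tool [62.9  1.8  1.9] spin rad -0.01
```

Emit:
step_arm --targets '[{"jaw": 1,"dx": 8,"dy": 1,"dz": 1,"spin": 0},{"jaw": 1,"dx": 4,"dy": 0,"dz": 0,"spin": 0},{"jaw": 1,"dx": 3,"dy": 0,"dz": 0,"spin": 0},{"jaw": 1,"dx": 3,"dy": 0,"dz": 0,"spin": 0},{"jaw": 1,"dx": 3,"dy": 0,"dz": 0,"spin": 0},{"jaw": 1,"dx": 3,"dy": 0,"dz": 0,"spin": 0},{"jaw": 1,"dx": 0,"dy": 0,"dz": 0,"spin": 0}]'

```text
time: 29.1
tool_pos: [0.6104, -0.0, 0.1305]
eef_rot: [-175.4, 90.0, 179.4]
ft_force: [0.6, -0.6, -1.1]
opening: 0.0596
```

Emit:
step_arm --targets '[{"jaw": 1,"dx": 4,"dy": 0,"dz": 0,"spin": 0},{"jaw": 1,"dx": 4,"dy": 0,"dz": 0,"spin": 0},{"jaw": 1,"dx": 4,"dy": 0,"dz": 0,"spin": 0},{"jaw": 1,"dx": 4,"dy": 0,"dz": 0,"spin": 0},{"jaw": 1,"dx": 4,"dy": 0,"dz": 0,"spin": 0},{"jaw": 1,"dx": 4,"dy": 0,"dz": 0,"spin": 0},{"jaw": 1,"dx": 0,"dy": 0,"dz": 0,"spin": 0}]'

```text
time: 29.8
tool_pos: [0.6103, -0.0001, 0.1062]
eef_rot: [-170.3, 89.9, -175.5]
ft_force: [0.1, -0.1, -2.1]
opening: 0.0595
```

Emit:
step_arm --targets '[{"jaw": 1,"dx": 4,"dy": 0,"dz": 0,"spin": 0},{"jaw": 1,"dx": 4,"dy": 0,"dz": 0,"spin": 0},{"jaw": 1,"dx": 4,"dy": 0,"dz": 0,"spin": 0},{"jaw": 1,"dx": 2,"dy": 0,"dz": 0,"spin": 0},{"jaw": 1,"dx": 0,"dy": 0,"dz": 0,"spin": 0}]'

```text
time: 30.3
tool_pos: [0.6103, -0.0001, 0.0925]
eef_rot: [-171.2, 90.0, -176.4]
ft_force: [0.6, -0.5, -0.8]
opening: 0.0596
```

Emit:
step_arm --targets '[{"jaw": 1,"dx": 1,"dy": 0,"dz": 0,"spin": 0},{"jaw": 1,"dx": 1,"dy": 0,"dz": 0,"spin": 0},{"jaw": 1,"dx": 0,"dy": 0,"dz": 0,"spin": 0}]'

```text
time: 30.6
tool_pos: [0.6106, -0.0001, 0.0909]
eef_rot: [2.9, 90.0, -2.3]
ft_force: [-0.7, -0.5, -1.2]
opening: 0.0594
```

Within 1–2 mm of the floor. Release, rise, then move to the near pocket of the blue tray.

Emit:
step_arm --targets '[{"jaw": 1,"dx": 1,"dy": 0,"dz": 0,"spin": 0},{"jaw": -0.5,"dx": 0,"dy": 0,"dz": 0,"spin": 0},{"jaw": -0.65,"dx": 0,"dy": 0,"dz": 0,"spin": 0},{"jaw": -0.65,"dx": 0,"dy": 0,"dz": 0,"spin": 0},{"jaw": -0.65,"dx": 0,"dy": 0,"dz": 0,"spin": 0}]'

```text
time: 31.1
tool_pos: [0.6106, -0.0001, 0.09]
eef_rot: [4.6, 90.0, -0.6]
ft_force: [0.6, 0.6, 0.8]
opening: 0.0705
```

Emit:
step_arm --targets '[{"jaw": -0.65,"dx": -5,"dy": 0,"dz": 0,"spin": 0},{"jaw": -0.65,"dx": -15,"dy": 0,"dz": 0,"spin": 0},{"jaw": -0.65,"dx": -25,"dy": 0,"dz": 0,"spin": 0},{"jaw": -0.65,"dx": -30,"dy": 0,"dz": 0,"spin": 0},{"jaw": -0.65,"dx": -30,"dy": 0,"dz": 0,"spin": 0},{"jaw": 1,"dx": 0,"dy": -45,"dz": -5,"spin": 0},{"jaw": 1,"dx": 0,"dy": -45,"dz": -5,"spin": 0},{"jaw": 1,"dx": 0,"dy": -45,"dz": -5,"spin": 0}]'

```text
time: 31.9
tool_pos: [0.5832, -0.1344, 0.1967]
eef_rot: [-9.3, 89.9, -14.4]
ft_force: [-0.2, -0.2, -0.4]
opening: 0.0273
```

Emit:
step_arm --targets '[{"jaw": 1,"dx": 0,"dy": -45,"dz": -5,"spin": -0.09},{"jaw": 1,"dx": 0,"dy": -10,"dz": -5,"spin": -0.09},{"jaw": 1,"dx": 0,"dy": 0,"dz": 0,"spin": 0},{"jaw": 1,"dx": 0,"dy": 0,"dz": 0,"spin": 0}]'

```text
time: 32.3
tool_pos: [0.5697, -0.1867, 0.1958]
eef_rot: [27.6, 89.9, 32.6]
ft_force: [-0.0, 0.9, 0.0]
opening: -0.0002
```

```bash
python3 -c "
from h import *
plan(612.5-57.7,-195-5.4,48,95.4)
s=boxes();cv2.imwrite('pics/t6.png',cv2.resize(s['img'][130:290,200:450],None,fx=3,fy=3,interpolation=cv2.INTER_CUBIC))"
```

```text
t 32.3 tip [ 569.8 -186.6  122.8] jaw 95.0 F [-0.   0.9  0. ] open -0.2 q7 105 axis [ 0.001  0.001 -1.   ] zt [1.   0.09 0.  ]
  d_tool [ 74.8 -12.5 -16.3] spin rad -0.007
yellow tray (array([595.9, 223.8]), array([138.5, 187.5]), 84.6) [258. 194.]
red tray (array([608.3,  -1.2]), array([135.2, 189.8]), 85.2) [328. 192.]
blue box (array([ 613.2, -178.2]), array([187.4, 104.8]), 5.8) [377. 193.]
blue box (array([417.1,  -7.5]), array([60.6, 38.5]), 12.6) [329. 252.]
```

View pics/t6.png

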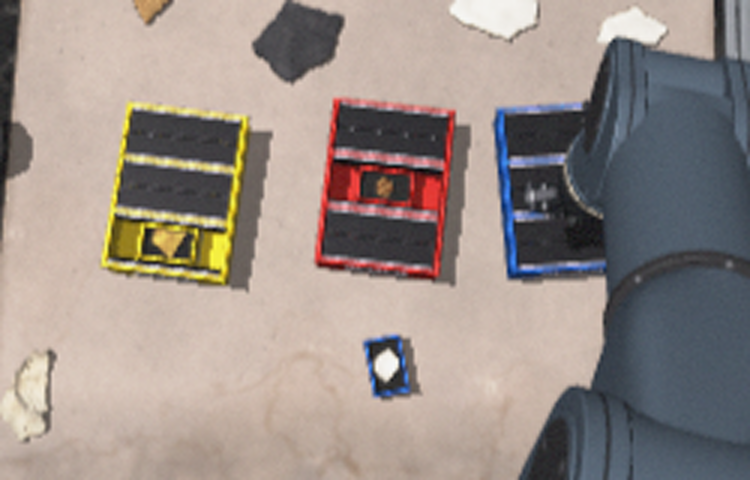

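The red box is down in the middle red pocket at (385,185) of the crop. Next I probe the blue near pocket.

Emit:
step_arm --targets '[{"jaw": 1,"dx": 30,"dy": -12.5,"dz": -16,"spin": -0.007},{"jaw": 1,"dx": 25,"dy": 0,"dz": 0,"spin": 0},{"jaw": 1,"dx": 13,"dy": 0,"dz": 0,"spin": 0},{"jaw": 1,"dx": 5,"dy": 0,"dz": 0,"spin": 0},{"jaw": 1,"dx": 3,"dy": 0,"dz": 0,"spin": 0},{"jaw": 1,"dx": 1,"dy": 0,"dz": 0,"spin": 0},{"jaw": 1,"dx": 0,"dy": 0,"dz": 0,"spin": 0}]'

```text
time: 33.05
tool_pos: [0.5551, -0.2012, 0.1186]
eef_rot: [-16.9, 89.9, -11.4]
ft_force: [-0.9, 0.7, 0.4]
opening: 0.0001
```

Emit:
step_arm --targets '[{"jaw": 1,"dx": 1,"dy": 0,"dz": 0,"spin": 0},{"jaw": 1,"dx": 1,"dy": 0,"dz": 0,"spin": 0},{"jaw": 1,"dx": 0.5,"dy": 0,"dz": 0,"spin": 0},{"jaw": 1,"dx": 0,"dy": 0,"dz": 0,"spin": 0}]'

```text
time: 33.45
tool_pos: [0.5545, -0.2015, 0.1154]
eef_rot: [-65.5, 90.0, -60.0]
ft_force: [0.1, -0.0, -0.3]
opening: -0.0003
```

Emit:
step_arm --targets '[{"jaw": 1,"dx": 1,"dy": 0,"dz": 0,"spin": 0},{"jaw": 1,"dx": 1,"dy": 0,"dz": 0,"spin": 0},{"jaw": 1,"dx": 0.5,"dy": 0,"dz": 0,"spin": 0},{"jaw": 1,"dx": 0,"dy": 0,"dz": 0,"spin": 0}]'

```text
time: 33.85
tool_pos: [0.5546, -0.2015, 0.1135]
eef_rot: [-28.6, 90.0, -23.1]
ft_force: [-2.7, 0.8, 8.6]
opening: -0.0003
```

Emit:
step_arm --targets '[{"jaw": 1,"dx": -5,"dy": 0,"dz": 0,"spin": 0},{"jaw": 1,"dx": -25,"dy": 0,"dz": 0,"spin": 0},{"jaw": 1,"dx": 0,"dy": 0,"dz": 29,"spin": 0},{"jaw": 1,"dx": 0,"dy": 0,"dz": 29,"spin": 0},{"jaw": 1,"dx": 14,"dy": 0,"dz": 0,"spin": 0},{"jaw": 1,"dx": 9,"dy": 0,"dz": 0,"spin": 0},{"jaw": 1,"dx": 3,"dy": 0,"dz": 0,"spin": 0},{"jaw": 1,"dx": 0,"dy": 0,"dz": 0,"spin": 0}]'

```text
time: 34.65
tool_pos: [0.6109, -0.1961, 0.1161]
eef_rot: [169.0, 89.9, 174.5]
ft_force: [0.4, 0.6, -0.3]
opening: -0.0001
```

Emit:
step_arm --targets '[{"jaw": 1,"dx": 1,"dy": 0,"dz": 0,"spin": 0},{"jaw": 1,"dx": 1,"dy": 0,"dz": 0,"spin": 0},{"jaw": 1,"dx": 0.2,"dy": 0,"dz": 0,"spin": 0},{"jaw": 1,"dx": 0,"dy": 0,"dz": 0,"spin": 0}]'

```text
time: 35.05
tool_pos: [0.6122, -0.196, 0.1149]
eef_rot: [-38.2, 90.0, -32.7]
ft_force: [-0.8, -0.5, 0.5]
opening: -0.0003
```

Emit:
step_arm --targets '[{"jaw": 1,"dx": 1,"dy": 0,"dz": 0,"spin": 0},{"jaw": 1,"dx": 1,"dy": 0,"dz": 0,"spin": 0},{"jaw": 1,"dx": 0,"dy": 0,"dz": 0,"spin": 0},{"jaw": 1,"dx": 0,"dy": 0,"dz": 0,"spin": 0}]'

```text
time: 35.45
tool_pos: [0.6122, -0.1958, 0.1126]
eef_rot: [167.6, 90.0, 173.1]
ft_force: [0.8, -0.6, 0.1]
opening: 0.0002
```

Emit:
step_arm --targets '[{"jaw": 1,"dx": 1,"dy": 0,"dz": 0,"spin": 0},{"jaw": 1,"dx": 1,"dy": 0,"dz": 0,"spin": 0},{"jaw": 1,"dx": 0.5,"dy": 0,"dz": 0,"spin": 0},{"jaw": 1,"dx": 0,"dy": 0,"dz": 0,"spin": 0}]'

```text
time: 35.85
tool_pos: [0.6121, -0.1958, 0.11]
eef_rot: [166.1, 90.0, 171.7]
ft_force: [-0.8, 0.3, 0.5]
opening: 0.0002
```

Emit:
step_arm --targets '[{"jaw": 1,"dx": 1,"dy": 0,"dz": 0,"spin": 0},{"jaw": 1,"dx": 1,"dy": 0,"dz": 0,"spin": 0},{"jaw": 1,"dx": 0.5,"dy": 0,"dz": 0,"spin": 0},{"jaw": 1,"dx": 0,"dy": 0,"dz": 0,"spin": 0}]'

```text
time: 36.25
tool_pos: [0.6122, -0.1958, 0.1076]
eef_rot: [170.4, 90.0, 175.9]
ft_force: [0.9, -1.1, 0.0]
opening: -0.0
```

Emit:
step_arm --targets '[{"jaw": 1,"dx": 1,"dy": 0,"dz": 0,"spin": 0},{"jaw": 1,"dx": 1,"dy": 0,"dz": 0,"spin": 0},{"jaw": 1,"dx": 0.5,"dy": 0,"dz": 0,"spin": 0},{"jaw": 1,"dx": 0,"dy": 0,"dz": 0,"spin": 0}]'

```text
time: 36.65
tool_pos: [0.6122, -0.1958, 0.1051]
eef_rot: [165.1, 90.0, 170.7]
ft_force: [-0.8, 0.2, 0.0]
opening: 0.0002
```

Emit:
step_arm --targets '[{"jaw": 1,"dx": -30,"dy": 0,"dz": 0,"spin": 0},{"jaw": 1,"dx": -45,"dy": 0,"dz": 0,"spin": 0},{"jaw": 1,"dx": -20,"dy": 14,"dz": -17,"spin": 0},{"jaw": -1,"dx": 0,"dy": 38,"dz": -30,"spin": 0},{"jaw": -1,"dx": 0,"dy": 38,"dz": -30,"spin": 0},{"jaw": -1,"dx": 0,"dy": 38,"dz": -30,"spin": 0},{"jaw": -1,"dx": 0,"dy": 38,"dz": -30,"spin": 0},{"jaw": -1,"dx": 0,"dy": 38,"dz": -30,"spin": 0}]'

```text
time: 37.45
tool_pos: [0.4249, -0.0078, 0.2004]
eef_rot: [7.9, 90.0, 13.4]
ft_force: [0.2, 1.5, -0.4]
opening: 0.072
```

Emit:
step_arm --targets '[{"jaw": -1,"dx": 0,"dy": 0,"dz": 0,"spin": 0.145},{"jaw": -1,"dx": 0,"dy": 0,"dz": 0,"spin": 0.145},{"jaw": -1,"dx": 0,"dy": 0,"dz": 0,"spin": 0.145},{"jaw": -1,"dx": 0,"dy": 0,"dz": 0,"spin": 0.145},{"jaw": -1,"dx": 0,"dy": 0,"dz": 0,"spin": 0.145},{"jaw": -1,"dx": 0,"dy": 0,"dz": 0,"spin": 0.145},{"jaw": -1,"dx": 0,"dy": 0,"dz": 0,"spin": 0.145},{"jaw": -1,"dx": 0,"dy": 0,"dz": 0,"spin": 0.145}]'

```text
time: 38.25
tool_pos: [0.4265, -0.0088, 0.2004]
eef_rot: [75.9, 90.0, 14.6]
ft_force: [0.0, 0.0, 0.7]
opening: 0.0856
```

Emit:
step_arm --targets '[{"jaw": -1,"dx": 0,"dy": 0,"dz": 0,"spin": 0.14},{"jaw": -1,"dx": 0,"dy": 0,"dz": 0,"spin": 0.14},{"jaw": -1,"dx": 0,"dy": 0,"dz": 0,"spin": 0}]'

```text
time: 38.55
tool_pos: [0.4264, -0.0086, 0.2003]
eef_rot: [31.8, 90.0, -45.3]
ft_force: [0.5, -0.2, -1.2]
opening: 0.0856
```

```bash
python3 -c "
from h import *
plan(417,-7.5,55,12.5)
s=boxes()
s=optics.snapshot('scene')
for q in blobs(s,'blue',(220,200,331,300)): print(rect(s,q,.016),cv2.boundingRect(q))"
```

```text
t 38.5 tip [426.5  -8.6 127.3] jaw 12.9 F [ 0.5 -0.2 -1.2] open 85.6 q7 22 axis [ 0. -0. -1.] zt [ 0.22 -0.97  0.  ]
  d_tool [72.3 -9.  -3.2] spin rad 0.007
yellow tray (array([595.6, 223.8]), array([138.5, 188.3]), 84.6) [258. 194.]
red tray (array([608.6,  -1.2]), array([135.3, 189. ]), 85.3) [326. 191.]
blue tray (array([ 612.6, -194.1]), array([186.4, 138.5]), 5.4) [388. 193.]
(array([416.3,  -6.7]), array([87.5, 71.6]), 11.6) (266, 224, 24, 23)
```

Emit:
step_arm --targets '[{"jaw": -1,"dx": 25,"dy": -8,"dz": -3,"spin": 0.007},{"jaw": -1,"dx": 30,"dy": 0,"dz": 0,"spin": 0},{"jaw": -1,"dx": 15,"dy": 0,"dz": 0,"spin": 0},{"jaw": -1,"dx": 0,"dy": 0,"dz": 0,"spin": 0}]'

```text
time: 39.05
tool_pos: [0.4171, -0.0078, 0.1288]
eef_rot: [-104.7, 89.8, 178.1]
ft_force: [0.4, 0.2, 0.5]
opening: 0.0854
```

```bash
python3 -c "
from h import *
plan(417.5,-7,8,12.5)
print(r.read_state()['q'].round(1))"
```

```text
t 39.0 tip [416.9  -7.8  55.8] jaw 12.8 F [0.4 0.2 0.5] open 85.4 q7 26 axis [-0.003  0.    -1.   ] zt [ 0.22 -0.98 -0.  ]
  d_tool [47.8  0.9 -0.6] spin rad 0.005
[-14.1  29.1  12.5 131.5 -17.2  21.   25.8]
```

Emit:
step_arm --targets '[{"jaw": -1,"dx": 20,"dy": 1,"dz": -0.5,"spin": 0},{"jaw": -1,"dx": 18,"dy": 0,"dz": 0,"spin": 0},{"jaw": -1,"dx": 9,"dy": 0,"dz": 0,"spin": 0},{"jaw": -1,"dx": 0,"dy": 0,"dz": 0,"spin": 0},{"jaw": 0,"dx": 0,"dy": 0,"dz": 0,"spin": 0},{"jaw": 0.5,"dx": 0,"dy": 0,"dz": 0,"spin": 0},{"jaw": 1,"dx": 0,"dy": 0,"dz": 0,"spin": 0},{"jaw": 1,"dx": 0,"dy": 0,"dz": 0,"spin": 0}]'

```text
time: 39.85
tool_pos: [0.4192, -0.007, 0.0841]
eef_rot: [80.3, 89.9, 2.9]
ft_force: [-0.6, -0.2, 7.5]
opening: 0.0596
```

Emit:
step_arm --targets '[{"jaw": 1,"dx": 0,"dy": 0,"dz": 0,"spin": 0},{"jaw": 1,"dx": 0,"dy": 0,"dz": 0,"spin": 0},{"jaw": 1,"dx": 0,"dy": 0,"dz": 0,"spin": 0}]'

```text
time: 40.15
tool_pos: [0.4191, -0.007, 0.0841]
eef_rot: [80.5, 89.9, 3.1]
ft_force: [-0.8, -1.0, 7.1]
opening: 0.0595
```

```bash
python3 -c "
from h import *
plan(417.5,-7,8,12.5)"
```

```text
t 40.1 tip [419.3  -7.   11.1] jaw 12.6 F [-0.8 -1.   7.1] open 59.5 q7 28 axis [ 0.001  0.    -1.   ] zt [ 0.22 -0.98  0.  ]
  d_tool [ 3.1 -1.7 -0.4] spin rad 0.002
```

Gripped, with the box bottom 84 mm below the TCP. Lift and turn.

Emit:
step_arm --targets '[{"jaw": 1,"dx": -5,"dy": 0,"dz": 0,"spin": 0},{"jaw": 1,"dx": -15,"dy": 0,"dz": 0,"spin": 0},{"jaw": 1,"dx": -25,"dy": 0,"dz": 0,"spin": 0},{"jaw": 1,"dx": -30,"dy": 0,"dz": 0,"spin": 0},{"jaw": 1,"dx": -20,"dy": 4,"dz": 0,"spin": 0},{"jaw": 1,"dx": 0,"dy": 10,"dz": 0,"spin": -0.145},{"jaw": 1,"dx": 0,"dy": 0,"dz": 0,"spin": -0.145},{"jaw": 1,"dx": 0,"dy": 0,"dz": 0,"spin": -0.145}]'

```text
time: 40.95
tool_pos: [0.4326, -0.0037, 0.179]
eef_rot: [45.6, 89.9, -6.5]
ft_force: [-0.3, -0.2, -1.2]
opening: 0.0592
```

Emit:
step_arm --targets '[{"jaw": 1,"dx": 0,"dy": 0,"dz": 0,"spin": -0.145},{"jaw": 1,"dx": 0,"dy": 0,"dz": 0,"spin": -0.145},{"jaw": 1,"dx": 0,"dy": 0,"dz": 0,"spin": -0.145},{"jaw": 1,"dx": 0,"dy": 0,"dz": 0,"spin": -0.145},{"jaw": 1,"dx": 0,"dy": 0,"dz": 0,"spin": -0.145},{"jaw": 1,"dx": 0,"dy": 0,"dz": 0,"spin": -0.14},{"jaw": 1,"dx": 0,"dy": 0,"dz": 0,"spin": -0.14},{"jaw": 1,"dx": 0,"dy": 0,"dz": 0,"spin": 0}]'

```text
time: 41.75
tool_pos: [0.4323, -0.0042, 0.1787]
eef_rot: [-60.9, 90.0, -55.7]
ft_force: [0.0, 0.2, -2.3]
opening: 0.0595
```

```bash
python3 -c "
from h import *
plan(612.5,-195,108,95.4)"
```

```text
t 41.8 tip [432.3  -4.3 105.7] jaw 95.2 F [ 0.   0.2 -2.3] open 59.5 q7 83 axis [ 0. -0. -1.] zt [1.   0.09 0.  ]
  d_tool [  -2.2 -206.4  162.1] spin rad -0.003
```

Emit:
step_arm --targets '[{"jaw": 1,"dx": 0,"dy": -34.4,"dz": 27,"spin": 0},{"jaw": 1,"dx": 0,"dy": -34.4,"dz": 27,"spin": 0},{"jaw": 1,"dx": 0,"dy": -34.4,"dz": 27,"spin": 0},{"jaw": 1,"dx": 0,"dy": -34.4,"dz": 27,"spin": 0},{"jaw": 1,"dx": 0,"dy": -34.4,"dz": 27,"spin": 0},{"jaw": 1,"dx": 0,"dy": -34.4,"dz": 27,"spin": 0},{"jaw": 1,"dx": 10,"dy": 0,"dz": 0,"spin": 0},{"jaw": 1,"dx": 0,"dy": 0,"dz": 0,"spin": 0}]'

```text
time: 42.55
tool_pos: [0.6113, -0.1955, 0.1667]
eef_rot: [169.0, 89.8, 173.9]
ft_force: [-0.5, 1.1, -1.3]
opening: 0.0593
```

```bash
python3 -c "
from h import *
plan(612.5,-195,80,95.4)
s=optics.snapshot('scene');x0,y0,x1,y1=(250,120,430,280); cv2.imwrite(f'pics/s7.png',cv2.resize(s['img'][y0:y1,x0:x1],None,fx=4,fy=3.7,interpolation=cv2.INTER_CUBIC))"
```

```text
t 42.5 tip [ 611.1 -195.5   93.7] jaw 94.9 F [-0.5  1.1 -1.3] open 59.3 q7 103 axis [-0.003  0.    -1.   ] zt [ 1.    0.08 -0.  ]
  d_tool [13.7  0.4  1.5] spin rad -0.01
```

View pics/s7.png

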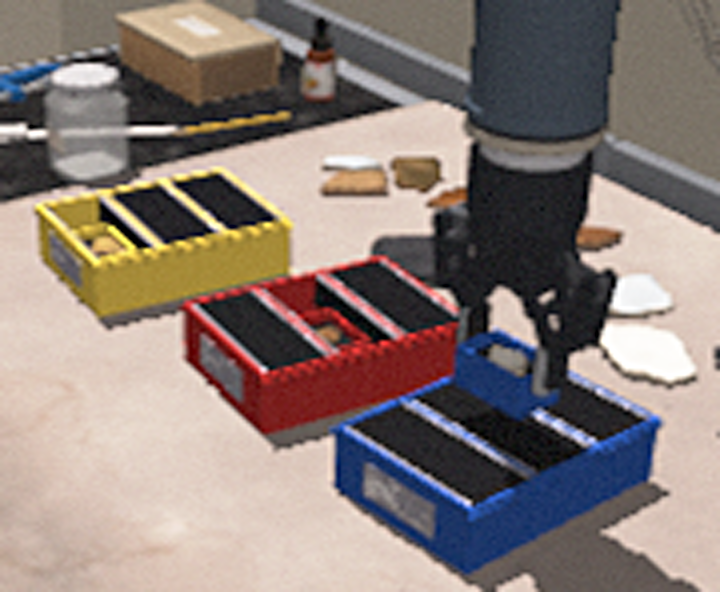

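The blue box is held level above the middle blue pocket, so I lower it.

Emit:
step_arm --targets '[{"jaw": 1,"dx": 14,"dy": 0,"dz": 1,"spin": 0},{"jaw": 1,"dx": 12,"dy": 0,"dz": 0,"spin": 0},{"jaw": 1,"dx": 4,"dy": 0,"dz": 0,"spin": 0},{"jaw": 1,"dx": 3,"dy": 0,"dz": 0,"spin": 0},{"jaw": 1,"dx": 3,"dy": 0,"dz": 0,"spin": 0},{"jaw": 1,"dx": 3,"dy": 0,"dz": 0,"spin": 0},{"jaw": 1,"dx": 3,"dy": 0,"dz": 0,"spin": 0},{"jaw": 1,"dx": 0,"dy": 0,"dz": 0,"spin": 0}]'

```text
time: 43.4
tool_pos: [0.6131, -0.1951, 0.1259]
eef_rot: [-177.1, 90.0, -172.0]
ft_force: [-0.3, -0.0, -1.6]
opening: 0.0596
```

Emit:
step_arm --targets '[{"jaw": 1,"dx": 4,"dy": 0,"dz": 0,"spin": 0},{"jaw": 1,"dx": 4,"dy": 0,"dz": 0,"spin": 0},{"jaw": 1,"dx": 4,"dy": 0,"dz": 0,"spin": 0},{"jaw": 1,"dx": 4,"dy": 0,"dz": 0,"spin": 0},{"jaw": 1,"dx": 4,"dy": 0,"dz": 0,"spin": 0},{"jaw": 1,"dx": 2,"dy": 0,"dz": 0,"spin": 0},{"jaw": 1,"dx": 0,"dy": 0,"dz": 0,"spin": 0}]'

```text
time: 44.1
tool_pos: [0.613, -0.1949, 0.1037]
eef_rot: [159.9, 90.0, 165.0]
ft_force: [0.2, -0.2, -2.3]
opening: 0.0592
```

Emit:
step_arm --targets '[{"jaw": 1,"dx": 4,"dy": 0,"dz": 0,"spin": 0},{"jaw": 1,"dx": 4,"dy": 0,"dz": 0,"spin": 0},{"jaw": 1,"dx": 3,"dy": 0,"dz": 0,"spin": 0},{"jaw": 1,"dx": 2,"dy": 0,"dz": 0,"spin": 0},{"jaw": 1,"dx": 0,"dy": 0,"dz": 0,"spin": 0}]'

```text
time: 44.6
tool_pos: [0.613, -0.195, 0.0908]
eef_rot: [163.2, 90.0, 168.3]
ft_force: [-0.5, -0.0, -1.3]
opening: 0.0598
```

Emit:
step_arm --targets '[{"jaw": 1,"dx": 1,"dy": 0,"dz": 0,"spin": 0},{"jaw": 1,"dx": 1,"dy": 0,"dz": 0,"spin": 0},{"jaw": 1,"dx": 0.5,"dy": 0,"dz": 0,"spin": 0},{"jaw": 1,"dx": 0,"dy": 0,"dz": 0,"spin": 0}]'

```text
time: 45.0
tool_pos: [0.6132, -0.195, 0.0887]
eef_rot: [-84.3, 90.0, -79.2]
ft_force: [-0.5, -0.6, -1.7]
opening: 0.0598
```

Emit:
step_arm --targets '[{"jaw": -0.5,"dx": 0,"dy": 0,"dz": 0,"spin": 0},{"jaw": -0.65,"dx": 0,"dy": 0,"dz": 0,"spin": 0},{"jaw": -0.65,"dx": 0,"dy": 0,"dz": 0,"spin": 0},{"jaw": -0.65,"dx": 0,"dy": 0,"dz": 0,"spin": 0}]'

```text
time: 45.4
tool_pos: [0.6133, -0.195, 0.0888]
eef_rot: [-23.2, 90.0, -18.1]
ft_force: [0.1, -0.5, -0.3]
opening: 0.0707
```

Emit:
step_arm --targets '[{"jaw": -0.65,"dx": -5,"dy": 0,"dz": 0,"spin": 0},{"jaw": -0.65,"dx": -15,"dy": 0,"dz": 0,"spin": 0},{"jaw": -0.65,"dx": -25,"dy": 0,"dz": 0,"spin": 0},{"jaw": -0.65,"dx": -35,"dy": 0,"dz": 0,"spin": 0},{"jaw": -0.65,"dx": -40,"dy": 0,"dz": 0,"spin": 0},{"jaw": -0.65,"dx": -30,"dy": 0,"dz": -35,"spin": 0},{"jaw": -0.65,"dx": 0,"dy": 0,"dz": -45,"spin": 0},{"jaw": -0.65,"dx": 0,"dy": 0,"dz": -45,"spin": 0}]'

```text
time: 46.2
tool_pos: [0.4878, -0.2062, 0.2409]
eef_rot: [-27.4, 89.8, -22.2]
ft_force: [0.3, -1.4, -0.3]
opening: 0.0706
```

Emit:
step_arm --targets '[{"jaw": -0.65,"dx": 0,"dy": 45,"dz": 0,"spin": 0},{"jaw": -0.65,"dx": 0,"dy": 45,"dz": 0,"spin": 0},{"jaw": -0.65,"dx": 0,"dy": 45,"dz": 0,"spin": 0},{"jaw": -0.65,"dx": 0,"dy": 0,"dz": 0,"spin": 0},{"jaw": -0.65,"dx": 0,"dy": 0,"dz": 0,"spin": 0}]'

```text
time: 46.7
tool_pos: [0.4769, -0.0707, 0.2399]
eef_rot: [-16.0, 89.9, -10.8]
ft_force: [-0.1, -0.5, -0.4]
opening: 0.0703
```

```bash
python3 -c "
from h import *
plan(0,0,0)
s=boxes();t=optics.snapshot('scene')
a=cv2.resize(s['img'][130:290,200:450],(780,499),interpolation=cv2.INTER_CUBIC)
cv2.imwrite('pics/t8.png',a)
cv2.imwrite('pics/s8.png',cv2.resize(t['img'][140:340,170:430],None,fx=3,fy=3,interpolation=cv2.INTER_CUBIC))"
```

```text
t 46.7 tip [477.  -70.7 166.9] jaw 95.3 F [-0.1 -0.5 -0.4] open 70.3 q7 93 axis [ 0.002 -0.    -1.   ] zt [1.   0.09 0.  ]
  d_tool [ 166.1  114.3 -468.7] spin rad -0.0
yellow tray (array([595.8, 223.8]), array([138.5, 187.1]), 84.6) [258. 194.]
red tray (array([608.7,  -1.1]), array([134.7, 189.8]), 84.9) [325. 189.]
blue box (array([ 614.9, -196.1]), array([188. , 139.4]), 5.4) [392. 183.]
```

View pics/t8.png

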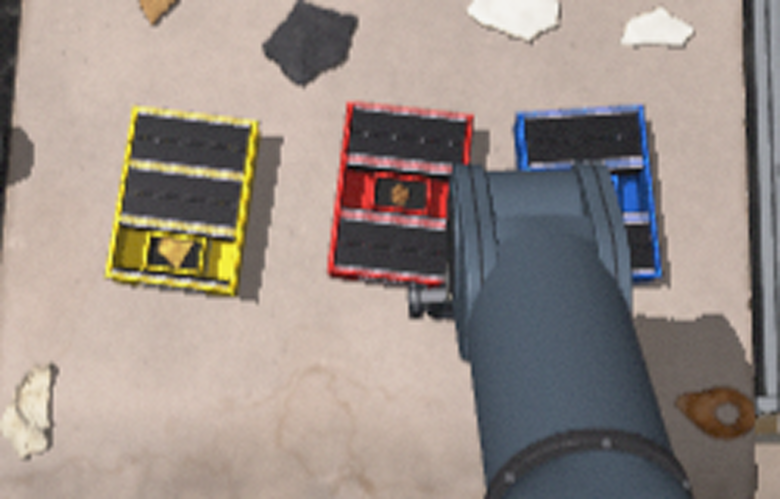

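View pics/s8.png

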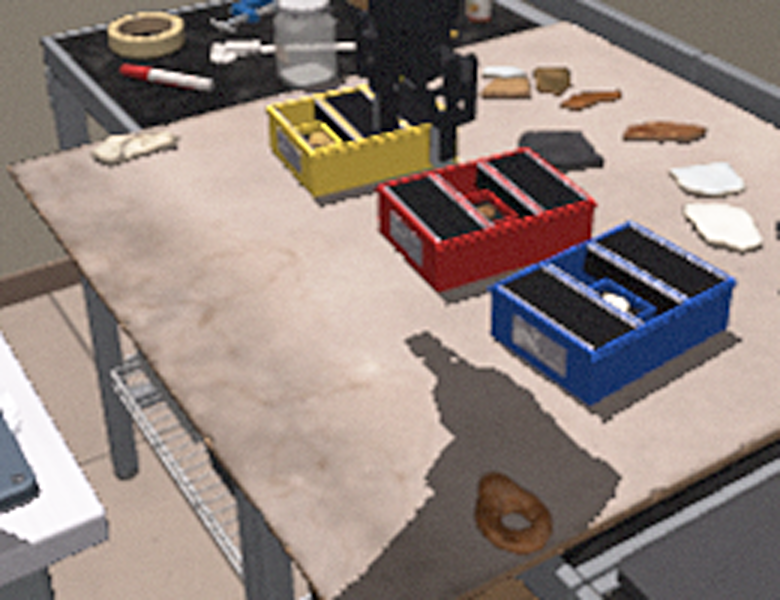

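All three boxes lie low and level in their own trays. In the scene crop they are at yellow (320,140), red (485,205) and blue (615,300). The sherds are where they were and the arm is clear.

```bash
python3 -c "
from h import *
print(order.finish_job())"
```

```text
the job is handed in; nothing more can be done
None
```

All three specimen boxes are put away in their own trays, and the job was handed in at about 47 s of the 210 s. `finish_job` reported no verdict.

- **Finding the empty pockets:** I pressed the flaps with the closed fingertips, two pockets per tray. The empty ones were the near yellow, middle red and middle blue pockets. Each occupied pocket I tried stopped the fingers hard at about the same depth, with 23 N, 21 N and 9 N read at the wrist (limit 30 N). In the empty ones I stopped pressing 22 to 25 mm below the tray top (8 to 12 mm past where the occupied ones stopped me), so I did not feel their floors with the bare fingers.
- **Placing:** Each box was gripped by its ends at 24 N, turned about 80°, lowered through the flaps and released within about 1 mm of the floor. I saw no grip slip, and no box was knocked aside.
- **Last checks:**
  - **Boxes:** The final scene picture shows all three boxes low and level inside their pockets. In the final top view the arm hides the blue box, so its place rests on the scene picture and the release height.
  - **Sherds and arm:** By eye the sherds are where they started; I did not measure them. The arm is clear of everything.
- **Disagreement:** Contact heights suggest the closed fingertips reach about 5 mm farther than the 73 mm given. I allowed for this by setting release heights from where each box was gripped.

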